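# Put the gauge kit away and push its drawer home onto the catch

### The arm

A 6-joint arm with a two-finger parallel gripper is mounted at the origin on a cart in front of the work surface, level with it; the furniture and walls round the work are solid. World frame = base frame: x ahead of the robot, y to its left, z up, the work surface at z = 0. Lengths are in m, angles in degrees, forces in N, time in s.
With the tool pointing down it reaches from about 0.375 to 0.9 m from the base axis. Payload 3.1 kg.
Tool frame: the origin (TCP) lies on the centre line of the jaws, within the pads' length; the fingertips stand finger_overhang ahead of it and the grasp point (between the pads) lies 5 mm behind it (finger_overhang is the distance from the TCP to the fingertips, in m); z points along the fingers, y is the line along which they close (so a half turn about z gives the same grasp; the last joint's range is limited). The gripper opens to 87 mm and grips with 3 to 60 N. Pads are 19 mm wide; open, the fingers measure 117 mm over their backs; the gripper's body (75 mm by 190 mm) begins 51 mm behind the grasp point.
Start: joints at [-84.597, 30.224, 82.088, -0, 67.689, -10.227], TCP at [0.168, -0.602, 0.202] pointing down, gripper open.
Joint ranges: [-176.69, 176.69], [-43.24, 126.21], [12.49, 139.97], [-82, 262], [0, 151.66], [-163.58, 163.58]. Speed limits (degrees/s): [159.86, 159.86, 180, 180, 180, 180].

### API

Orientations are given as a 3x3 rotation matrix whose columns are the frame's x, y, z axes.
In Python, from rig import read_state, capture, calibration, hand_in, finger_overhang gives the robot as it stands.
- The arm moves only by the tool send_rows, never from a script. Its argument "plan" is a list of rows, each a list of 5 numbers: the closure in counts, from 0 (fully open) to 255 (shut), then the shift along the tool's x, y, z in m, then the turn about the tool's z in rad. A call has 1 to 20 rows; each row shifts and turns the commanded pose from where the row before left it, along the tool's axes as they then stand; what a row does not reach is not made up. A row lasts 1/12 s, in which the tool goes at most 41.7 mm and 7.16 degrees, less where a joint would pass 70% of its speed; a pose out of reach is approached as far as the arm can. A call is refused whole if a number of a shift passes 0.0417 or a number of a turn 0.125, either way. A call with a gripper value outside its range is refused whole. The fingers move at their own pace and stop on an object; the grip force is fixed at half the most. Time passes only in rows, so rows that do not move let the fingers close. It gives the time, the measured TCP pose, the force, the opening and the grip force at its end, in the units of the state.
- read_state(): the state, without advancing time (a new reading comes with each control period).
- capture(name): name is "scene" or "side" or "wrist"; returns (picture, depth): 420x560x3 uint8, blue, green, red; 420x560 float32, m along the optical axis (not along the pixel's ray), 0 where there is no reading.
- calibration(name): a dict with "fx", "fy", "cx", "cy" (pixels), "dist_coeffs" ([k1, k2, p1, p2, k3] as OpenCV has them; the pictures are not rectified), "xyz" and "rotation" of the camera in the world. Camera axes: x right, y down, z forward; pixel columns grow to the right and rows downward; lengths in m; the calibration is good to about 2 mm. A picture is of the moment at which its call begins: read the wrist's pose just before it. calibration takes no time and is no camera call; for the wrist camera it gives the pose at the moment of the call.
- hand_in(): hands the job in; it is judged then, once.
The state is a dict: "time_s": time; "joint_positions": joint angles; "qvel": joint speeds; "tau": joint torques, N m; "position": TCP position; "tcp_rot": TCP orientation; "force": force on the tool from outside, world axes, zero at the start; "moment": the same for the moment, N m; "opening": opening from 0.0 (shut) to 1.0 (fully open); "grasp_force": force on a finger pad.
Only numpy, scipy, OpenCV 4.12 (cv2) and the standard library are available. Lean on these libraries where they do the work, as an engineer would, in place of code of your own. Each camera call takes 0.05 s, during which the arm holds its last target. There are 200 camera calls.

### The job

Put the gauge kit away: pull the grey gauge unit's drawer out, set every plug gauge that stands in the wooden stand fully down into the bore of its own size and colour, the taper plug into its steel ring and the parallel block flat in its blue pocket, all down to their seats. Then push the drawer home, without slamming it, until its catch has snapped in and its front is closed, and let go of everything.

Things in the scene. Friction and masses are not known exactly. Their poses are not given: they have to be found in the camera images.
- gauge_unit: fixed grey sheet-steel bench case with one drawer, 195 mm deep (its x), 176 mm wide, 93 mm high, black mat on its lid. Origin: centre of its underside, z up. The drawer opens to its -x; the case's front is at x = -97.5 mm. A gauge standing more than about 6 mm proud of its seat strikes the lid's edge and stops the drawer
- kit_drawer (a joint): how far the drawer is out, m: 0 shut, 0.15 at its out-stop; starts part open; places clear of the lid beyond 0.14. Slides with 1 N of friction and some damping. From 0.011 a sprung roller catch resists: push it over with about 9 N, past 0.005 it snaps the drawer in to 0 and holds it with about 5 N; let go sooner, the drawer springs back beyond 0.011. Drawer 1.6 kg, loaded up to 2.7 kg
- drawer_front (a point): centre of the outer face of the drawer's front panel, 45 mm above the bench; moves with the drawer. Panel 174 mm wide, 78 mm high (6 to 84 mm above the bench), 6 mm thick. x points into the case (closing direction), y along the panel, z up
- drawer_handle (a point): middle of the bar of the steel bow handle on the drawer's front; moves with the drawer. Bar round, 10 mm thick, 80 mm long along the drawer's y, 70 mm above the bench, its centre 42 mm before the panel's face (37 mm clear gap), joined to it by a leg at each end. x points into the case, z up
- bore_10 (a point): mouth centre of the 10 mm bore (yellow ring round it) in the top face of the drawer's black insert, 45 mm above the bench: 11.2 mm wide, 1 mm chamfer, 31 mm deep. Its gauge is home when the gauge's origin lies on this point. x points into the case, z up. The four bores form the front row, 42 mm behind the front's inner face, 36 mm apart
- bore_13 (a point): mouth centre of the 13 mm bore (green ring round it) in the top face of the drawer's black insert, 45 mm above the bench: 14.2 mm wide, 1 mm chamfer, 31 mm deep. Its gauge is home when the gauge's origin lies on this point. x points into the case, z up. The four bores form the front row, 42 mm behind the front's inner face, 36 mm apart
- bore_16 (a point): mouth centre of the 16 mm bore (blue ring round it) in the top face of the drawer's black insert, 45 mm above the bench: 17.2 mm wide, 1 mm chamfer, 31 mm deep. Its gauge is home when the gauge's origin lies on this point. x points into the case, z up. The four bores form the front row, 42 mm behind the front's inner face, 36 mm apart
- bore_19 (a point): mouth centre of the 19 mm bore (red ring round it) in the top face of the drawer's black insert, 45 mm above the bench: 20.2 mm wide, 1 mm chamfer, 31 mm deep. Its gauge is home when the gauge's origin lies on this point. x points into the case, z up. The four bores form the front row, 42 mm behind the front's inner face, 36 mm apart
- ring_mouth (a point): mouth centre of the steel ring gauge in the drawer's rear row (60 mm behind the bores), on the ring's top face, 3 mm above the insert: 44 mm outside, bore about 34 mm wide at the mouth tapering to 25 mm at the bottom. The taper plug is home when its origin lies on this point, flange on the ring. x points into the case, z up
- block_pocket (a point): floor centre of the blue-floored rectangular pocket in the drawer's rear row (60 mm behind the bores): 40 mm (x) by 75 mm (y), 8 mm deep, its floor 37 mm above the bench and the insert's top 45 mm. x points into the case, z up. The block is home when its origin lies on this point
- stand: fixed oak block 218 mm (its x) by 60 mm by 40 mm high, with a row of five holes along x, 34 mm deep: one of 35 mm at its -x end that holds the taper plug, then four of 22 mm, 42 mm apart, for plug gauges. Origin: centre of its underside
- gauge_10: plug gauge, yellow band and top dot: knurled round grip 26 mm wide, 36 mm long; below it a plain steel pin 10 mm wide, 29 mm long, foot chamfered 1.5 mm; 90 g. Origin on its axis at the shoulder (grip's underside), z up: grip z 0 to 36 mm, pin 0 to -29. Starts upright, its shoulder on the stand's top, in one of the four 22 mm holes (which varies). May be absent (None)
- gauge_13: plug gauge, green band and top dot: knurled round grip 26 mm wide, 36 mm long; below it a plain steel pin 13 mm wide, 29 mm long, foot chamfered 1.5 mm; 90 g. Origin on its axis at the shoulder (grip's underside), z up: grip z 0 to 36 mm, pin 0 to -29. Starts upright, its shoulder on the stand's top, in one of the four 22 mm holes (which varies). May be absent (None)
- gauge_16: plug gauge, blue band and top dot: knurled round grip 26 mm wide, 36 mm long; below it a plain steel pin 16 mm wide, 29 mm long, foot chamfered 1.5 mm; 90 g. Origin on its axis at the shoulder (grip's underside), z up: grip z 0 to 36 mm, pin 0 to -29. Starts upright, its shoulder on the stand's top, in one of the four 22 mm holes (which varies). May be absent (None)
- gauge_19: plug gauge, red band and top dot: knurled round grip 26 mm wide, 36 mm long; below it a plain steel pin 19 mm wide, 29 mm long, foot chamfered 1.5 mm; 90 g. Origin on its axis at the shoulder (grip's underside), z up: grip z 0 to 36 mm, pin 0 to -29. Starts upright, its shoulder on the stand's top, in one of the four 22 mm holes (which varies). May be absent (None)
- taper_plug: taper plug gauge with a white band and top dot: knurled grip 26 mm in diameter on a steel flange 40 mm in diameter and 6 mm thick, below it a steel cone 29 mm wide at the flange tapering to 21 mm over 28 mm; 160 g. Origin on its axis at the flange's underside, z up: flange z 0 to 6 mm, grip 6 to 36 mm, cone 0 to -28 mm. Starts upright in the stand's end hole
- parallel: ground steel parallel block with two holes, 35 mm (its x) by 70 mm (its y) by 25 mm high, 0.47 kg. Origin: centre of its underside, z up. Starts flat on the bench. It fits the pocket either way round with its long side along the drawer's y
Mind the look-alikes: they are no part of the job. Leave any pink look-alike of the parallel alone. Leave any pink look-alike of the gauge_16 alone.

How it is judged:
By the outcome, as a careful person would: the job done as asked, in the order asked, and still so for the second after the job is handed in, with the robot touching nothing.
Of gauge_10, gauge_13, gauge_16, gauge_19 only 2 to 4 are there at a start; the rules pass over those that are not, and their reading is None.
At some moment in a run one of parallel may be knocked a few centimetres aside while the robot is not near it.
It also fails if it takes over 210 s, if anything falls off the work surface, if the arm or the gripper's body presses on something with over 40 N, if the wrist force passes 120 N, or if a joint passes its speed limit or range.

## Working session

There is one attempt and no reset: what is moved stays moved. The work goes in short steps, Python scripts to look and compute and a tool call to move; the robot and the scene stay as the last step left them, time stands still between calls to the robot, and variables do not carry over. Pictures are saved under pics/ and viewed, at most 14 in all, crops included, and the job is handed in when it is done.

Besides the shell and the picture viewer there is one more tool, called after ">>>" by a JSON object that holds its "name" and its "arguments". send_rows: Moves the arm, as the interface text tells. Its arguments: {"type":"object","properties":{"plan":{"type":"array","items":{"type":"array","items":{"type":"number"}}}},"required":["plan"]}

```bash
ls; mkdir -p pics; python3 - <<'E'
from rig import *
import cv2,numpy as np
s=read_state();print(s['time_s'],s['position'],s['tcp_rot'],s['opening'],finger_overhang)
for n in("scene","side","wrist"):
    p,d=capture(n);cv2.imwrite(f"pics/{n}0.png",p);np.save(f"pics/{n}0.npy",d);c=calibration(n);print(n,c)
E
```

```text
pics
0.0 [ 0.16832725 -0.60109532  0.20095085] [[ 9.63032579e-01  2.69384863e-01 -2.19950156e-04]
 [ 2.69384686e-01 -9.63030154e-01  2.19403224e-03]
 [ 3.79220441e-04 -2.17217573e-03 -9.99997569e-01]] 1.001260218908023 0.014
scene {'fx': 442.6418784112761, 'fy': 442.6418784112761, 'cx': 278.48204310332636, 'cy': 206.33175235867301, 'dist_coeffs': array([0.04420507, 0.        , 0.        , 0.        , 0.        ]), 'xyz': array([ 0.02205196, -0.51235998,  0.5920522 ]), 'rotation': array([[ 0.61455025, -0.44542622,  0.65109406],
       [-0.78865946, -0.32748789,  0.52035366],
       [-0.01855374, -0.83327496, -0.55254737]])}
side {'fx': 493.4279460833812, 'fy': 493.4279460833812, 'cx': 279.0724165049541, 'cy': 207.923979716775, 'dist_coeffs': array([0.05420212, 0.        , 0.        , 0.        , 0.        ]), 'xyz': array([0.33229555, 0.4142891 , 0.87716397]), 'rotation': array([[-0.87480512, -0.39887347,  0.27498355],
       [-0.4842964 ,  0.73538021, -0.47399678],
       [-0.01315272, -0.54782835, -0.83648736]])}
wrist {'fx': 296.34801960691385, 'fy': 296.34801960691385, 'cx': 275.8023721220151, 'cy': 211.6836096089725, 'dist_coeffs': array([-0.05160981,  0.        ,  0.        ,  0.        ,  0.        ]), 'xyz': array([ 0.23978387, -0.58137195,  0.38365904]), 'rotation': array([[ 0.26992295, -0.92703172, -0.26029557],
       [-0.96287986, -0.26043212, -0.07097524],
       [-0.00199303,  0.26979121, -0.96291678]])}
```

View pics/scene0.png

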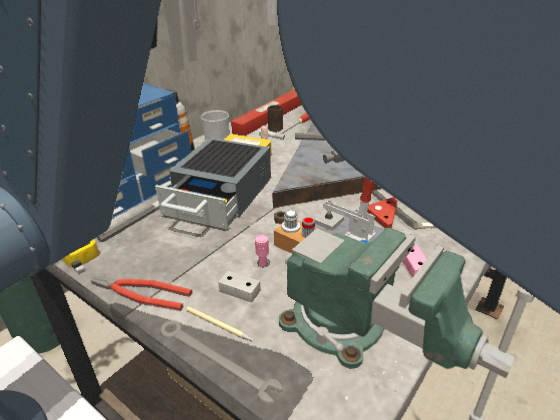

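View pics/side0.png

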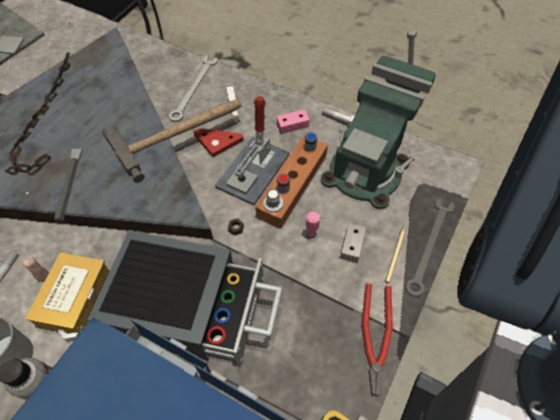

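The scene view shows the drawer partly open at (200,205). In the side view, the stand runs from (272,205) to (311,140) with the taper plug (white dot) at (273,197), red at (284,181) and blue at (311,138). The grey parallel is at (352,242), the handle at about (263,310), and the rings at (233,279) yellow, (228,296) green, (222,315) blue and (217,335) red. The pink look-alikes are at (313,220) and (292,121).

```bash
cat > h.py <<'E'
from rig import *
import cv2,numpy as np
def ray(c,uv):
    K=np.array([[c['fx'],0,c['cx']],[0,c['fy'],c['cy']],[0,0,1]])
    p=cv2.undistortPoints(np.array(uv,float).reshape(-1,1,2),K,np.array(c['dist_coeffs']))[:,0]
    return np.c_[p,np.ones(len(p))]@np.array(c['rotation']).T
def onz(c,uv,z):
    r=ray(c,uv);o=np.array(c['xyz']);return o+r*((z-o[2])/r[:,2])[:,None]
def cloud(c,d):
    v,u=np.mgrid[:420,:560];r=ray(c,np.c_[u.ravel(),v.ravel()])
    return (np.array(c['xyz'])+r*d.reshape(-1,1)).reshape(420,560,3)
def blobs(p,lo,hi,a=15):
    m=cv2.inRange(cv2.cvtColor(p,cv2.COLOR_BGR2HSV),np.array(lo),np.array(hi))
    n,l,s,ce=cv2.connectedComponentsWithStats(m)
    return [(s[i,4],ce[i],l==i) for i in range(1,n) if s[i,4]>=a]
E
python3 - <<'E'
from h import *
np.set_printoptions(precision=4,suppress=True)
c=calibration('side');p=cv2.imread('pics/side0.png');d=np.load('pics/side0.npy');W=cloud(c,d)
for nm,lo,hi in(("red",(0,150,60),(6,255,255)),("red2",(174,150,60),(179,255,255)),("blue",(100,150,60),(120,255,255)),("green",(45,100,60),(85,255,255)),("yel",(20,150,100),(35,255,255)),("pink",(150,60,100),(172,255,255)),("wood",(5,110,60),(18,230,200))):
    for a,ce,m in blobs(p,lo,hi):
        if a<3000: print(nm,a,ce,np.median(W[m],0))
for n,uv in dict(tap=(273,197),red=(284,181),blu=(311,138),par=(352,242),vise=(365,145),visejaw=(395,75),clamp=(260,105),handle=(263,310),frontA=(262,262),frontB=(240,355),lid=(160,280)).items():
    print(n,W[uv[1],uv[0]])
cv2.imwrite('pics/crop1.png',cv2.resize(p[110:400,190:390],None,fx=2.06,fy=2.06,interpolation=cv2.INTER_CUBIC))
# height map of neighbourhood from side
E
```

```text
red 242 [259.1736 113.0992] [ 0.7152 -0.175   0.1543]
red 646 [217.5062 139.452 ] [ 0.8264 -0.1717  0.0169]
red 47 [283.     177.8298] [ 0.6232 -0.1054  0.078 ]
red 951 [376.7687 326.1577] [0.3368 0.0655 0.0129]
red 142 [215.8028 333.993 ] [0.5766 0.2218 0.0462]
blue 33 [310.7879 135.9394] [ 0.6246 -0.2321  0.0776]
blue 108 [221.5926 314.6574] [0.5869 0.1874 0.0459]
green 101 [227.4851 296.0693] [0.5962 0.1526 0.0458]
yel 1767 [ 64.4171 292.8274] [0.854  0.2934 0.0476]
yel 89 [232.8876 278.2247] [0.6059 0.1176 0.0455]
yel 110 [334.0455 415.5182] [0.3437 0.2381 0.0348]
pink 152 [292.6513 118.5329] [ 0.7061 -0.3022  0.0264]
pink 101 [312.9703 217.7327] [ 0.5304 -0.0563  0.0665]
wood 2112 [293.6918 178.9134] [ 0.6113 -0.1529  0.0406]
tap [ 0.6183 -0.0559  0.077 ]
red [ 0.6176 -0.0997  0.0781]
blu [ 0.6218 -0.2274  0.0771]
par [ 0.4473 -0.0664  0.0259]
vise [ 0.4978 -0.2064  0.1447]
visejaw [ 0.5108 -0.3737  0.1804]
clamp [ 0.7124 -0.176   0.1766]
handle [0.5364 0.1313 0.0009]
frontA [0.5676 0.0754 0.0712]
frontB [0.5236 0.2297 0.0311]
lid [0.6983 0.1995 0.0948]
```

View pics/crop1.png

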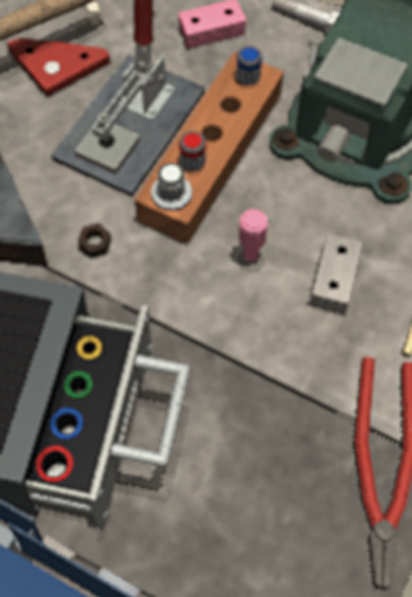

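The crop confirms two gauges only: red (19) next to the taper plug, then two empty holes, then blue (16) at the vise end. The drawer is about 60 mm out. I'll compute the drawer axes and the obstacle heights.

```bash
python3 - <<'E'
from h import *
np.set_printoptions(precision=4,suppress=True,linewidth=200)
c=calibration('side');p=cv2.imread('pics/side0.png');d=np.load('pics/side0.npy');W=cloud(c,d)
uv=[(232.9,278.2),(227.5,296.1),(221.6,314.7),(215.8,334)]
P=onz(c,uv,.045);print(P[:,:2],np.linalg.norm(np.diff(P,axis=0),axis=1))
v=P[3]-P[0];v/=np.linalg.norm(v);X=np.array([v[1],-v[0],0]);print('drawer x',X,np.degrees(np.arctan2(X[1],X[0])))
print('handle',P.mean(0)-.09*X)
print('tops',onz(c,[(273,195.5),(283,177.8),(310.8,135.9)],.076))
# stand/vise height map
H={}
for n in('side','scene'):
    cc=calibration(n);w=cloud(cc,np.load(f'pics/{n}0.npy')).reshape(-1,3)
    w=w[(w[:,2]<.25)&(w[:,0]>.44)&(w[:,0]<.78)&(w[:,1]>-.36)&(w[:,1]<.0)]
    for q in w:
        k=(int((q[0])//.02),int(q[1]//.02));H[k]=max(H.get(k,0),q[2])
print('x:',[round(i*.02,2) for i in range(22,39)])
for j in range(-1,-19,-1): print(round(j*.02,2),[int(1000*H.get((i,j),0)) for i in range(22,39)])
w=W[(W[...,2]<.032)&(W[...,2]>.018)&(W[...,0]>.40)&(W[...,0]<.5)&(W[...,1]>-.12)&(W[...,1]<-.02)]
print('block',w.mean(0),len(w),cv2.minAreaRect((w[:,:2]*1000).astype(np.float32)))
E
```

```text
[[0.6057 0.1189]
 [0.5956 0.1534]
 [0.5859 0.188 ]
 [0.5759 0.222 ]] [0.036  0.0359 0.0354]
drawer x [0.9608 0.2772 0.    ] 16.094760151957686
handle [0.5043 0.1456 0.045 ]
tops [[ 0.6204 -0.0596  0.076 ]
 [ 0.6239 -0.1072  0.076 ]
 [ 0.6252 -0.2333  0.076 ]]
x: [0.44, 0.46, 0.48, 0.5, 0.52, 0.54, 0.56, 0.58, 0.6, 0.62, 0.64, 0.66, 0.68, 0.7, 0.72, 0.74, 0.76]
-0.02 [4, 6, 5, 6, 5, 4, 4, 6, 5, 6, 5, 19, 19, 4, 4, 3, 50]
-0.04 [29, 6, 5, 5, 5, 6, 4, 42, 43, 44, 41, 4, 7, 5, 4, 5, 4]
-0.06 [30, 28, 5, 67, 70, 66, 5, 44, 81, 80, 46, 3, 18, 13, 11, 12, 8]
-0.08 [30, 30, 4, 64, 69, 69, 4, 44, 79, 80, 50, 16, 28, 28, 29, 28, 16]
-0.1 [33, 30, 5, 4, 4, 5, 5, 44, 79, 80, 44, 16, 29, 74, 74, 28, 16]
-0.12 [29, 29, 4, 4, 5, 4, 4, 45, 80, 80, 44, 19, 29, 65, 65, 30, 16]
-0.14 [5, 4, 5, 4, 4, 5, 6, 44, 44, 73, 45, 16, 27, 64, 63, 21, 16]
-0.16 [4, 5, 95, 94, 5, 6, 5, 44, 44, 44, 44, 18, 24, 67, 67, 17, 17]
-0.18 [131, 130, 131, 132, 132, 130, 19, 44, 44, 45, 45, 18, 22, 183, 186, 15, 15]
-0.2 [133, 147, 148, 145, 146, 132, 27, 45, 45, 43, 45, 16, 26, 185, 184, 18, 17]
-0.22 [143, 147, 148, 146, 146, 142, 26, 44, 73, 76, 45, 17, 17, 50, 15, 15, 17]
-0.24 [146, 148, 147, 147, 146, 144, 20, 43, 80, 81, 44, 13, 13, 12, 4, 3, 13]
-0.26 [147, 148, 148, 147, 148, 146, 38, 44, 76, 77, 44, 5, 5, 6, 5, 4, 4]
-0.28 [155, 157, 155, 155, 156, 154, 48, 17, 0, 0, 0, 4, 4, 29, 32, 5, 4]
-0.3 [186, 186, 186, 188, 185, 186, 51, 49, 5, 6, 2, 4, 30, 30, 29, 26, 4]
-0.32 [187, 188, 188, 188, 189, 188, 182, 53, 6, 5, 5, 29, 29, 31, 26, 5, 4]
-0.34 [186, 187, 186, 186, 187, 186, 184, 5, 4, 5, 4, 27, 30, 29, 5, 4, 6]
-0.36 [184, 183, 183, 183, 183, 184, 183, 25, 6, 3, 5, 5, 26, 5, 6, 5, 4]
block [ 0.4461 -0.0706  0.0262] 589 ((446.7434387207031, -72.85379028320312), (35.144752502441406, 73.4928207397461), 12.842103004455566)
```

>>> {"name": "send_rows", "arguments": {"plan": [[0,0,0,-0.0417,0],[0,0,0,-0.0417,0],[0,0.04,-0.02,0,0],[0,0.04,-0.02,0,0],[0,0.04,-0.02,0,0]]}}

```text
time_s: 0.57
position: [0.2615, -0.5175, 0.2859]
tcp_rot: [[0.964, 0.267, 0.001], [0.267, -0.964, -0.001], [0.0, 0.001, -1.0]]
force: [0.4, -0.5, 0.1]
opening: 1.001
grasp_force: 0.0
```

>>> {"name": "send_rows", "arguments": {"plan": [[0,0.0242,-0.0338,0,0],[0,0.0242,-0.0338,0,0],[0,0.0242,-0.0338,0,0],[0,0.0242,-0.0338,0,0],[0,0.0242,-0.0338,0,0],[0,0.0242,-0.0338,0,0],[0,0.0242,-0.0338,0,0],[0,0.0242,-0.0338,0,0],[0,0.0242,-0.0338,0,0],[0,0.0242,-0.0338,0,0],[0,0.0242,-0.0338,0,0],[0,0.0242,-0.0338,0,0],[0,0.0242,-0.0338,0,0],[0,0.0242,-0.0338,0,0],[0,0.0242,-0.0338,0,0],[0,0.0242,-0.0338,0,0],[0,0.0242,-0.0338,0,0],[0,0,0,0,0]]}}

```text
time_s: 2.07
position: [0.5042, 0.1528, 0.2852]
tcp_rot: [[0.961, 0.276, 0.003], [0.276, -0.961, 0.004], [0.004, -0.003, -1.0]]
force: [0.1, -0.6, 0.3]
opening: 0.998
grasp_force: 0.0
```

>>> {"name": "send_rows", "arguments": {"plan": [[165,0,0,0,-0.1216],[165,0,0,0,-0.1216],[165,0,0,0,-0.1216],[165,0,0,0,-0.1216],[165,0,0,0,-0.1216],[165,0,0,0,-0.1216],[165,0,0,0,-0.1216],[165,0,0,0,-0.1216],[165,0,0,0,-0.1216],[165,0,0,0,-0.1216],[165,0,0,0,-0.1216],[165,0,0,0,-0.1216],[165,0,0,0,-0.1216],[165,0,0,0.03,0],[165,0,0,0.03,0],[165,0,0,0,0]]}}

```text
time_s: 3.4
position: [0.4978, 0.1454, 0.2204]
tcp_rot: [[-0.279, 0.96, -0.012], [0.96, 0.279, -0.001], [0.002, -0.012, -1.0]]
force: [-1.3, 0.2, -1.4]
opening: 0.356
grasp_force: 0.0
```

```bash
python3 - <<'E'
from h import *
np.set_printoptions(precision=4,suppress=True,linewidth=200)
c=calibration('wrist');p,d=capture('wrist');cv2.imwrite('pics/w1.png',p);np.save('pics/w1.npy',d)
s=read_state();print(s['position'],s['joint_positions'],s['tcp_rot'],s['opening'])
W=cloud(c,d)
m=(W[...,2]>.055)&(W[...,2]<.1)&(W[...,0]<.56)&(W[...,0]>.45)&(W[...,1]>.05)&(W[...,1]<.25)
X=np.array([.9608,.2772]);Y=np.array([-.2772,.9608])
q=W[m];a=q[:,:2]@X;b=q[:,:2]@Y
h=np.histogram(a,bins=np.arange(.44,.66,.005));print(np.c_[h[1][:-1],h[0]][h[0]>0].T)
k=(a<np.percentile(a,99))&(np.abs(a-.525)<.012)
print('bar',np.median(a[k]),b[k].min(),b[k].max(),np.percentile(q[k][:,2],[5,50,98]))
print('tcp drawer coords',s['position'][:2]@X,s['position'][:2]@Y)
E
```

```text
[0.4995 0.1456 0.2228] [  3.9411  20.8668  95.2311  -0.0094  64.3665 -12.238 ] [[-0.2787  0.9603 -0.0081]
 [ 0.9604  0.2787 -0.0007]
 [ 0.0016 -0.008  -1.    ]] 0.35248279651717823
[[  0.515   0.52    0.525   0.53    0.535   0.54    0.545   0.55    0.555   0.56    0.565   0.57    0.585]
 [ 30.    300.    314.     72.     88.     77.     77.     78.     81.     80.    777.    269.      1.   ]]
bar 0.5255458031298934 -0.04273554489122267 0.04617898190357727 [0.0708 0.0738 0.0757]
tcp drawer coords 0.5203294550765761 0.0014484573106865425
```

View pics/w1.png

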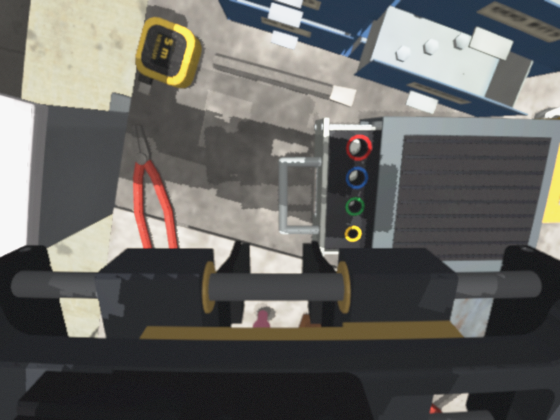

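The wrist view shows the drawer face-on with the handle bar at (284,196) and the fingers straddling it in x. The bar lies about 4 mm ahead of the TCP along the drawer's x.

>>> {"name": "send_rows", "arguments": {"plan": [[165,0,0.004,0.03,0],[165,0,0,0.03,0],[165,0,0,0.03,0],[165,0,0,0.03,0],[165,0,0,0.025,0],[165,0,0,0.01,0],[165,0,0,0,0],[165,0,0,0,0]]}}

```text
time_s: 4.12
position: [0.5074, 0.1474, 0.0713]
tcp_rot: [[-0.279, 0.96, 0.002], [0.96, 0.279, 0.0], [-0.0, 0.002, -1.0]]
force: [0.6, 0.3, 0.5]
opening: 0.353
grasp_force: 0.0
```

>>> {"name": "send_rows", "arguments": {"plan": [[165,0,0,0.005,0],[255,0,0,0,0],[255,0,0,0,0],[255,0,0,0,0],[255,0,0,0,0],[255,0,-0.004,0,0],[255,0,-0.008,0,0],[255,0,-0.01,0,0],[255,0,-0.01,0,0],[255,0,-0.01,0,0],[255,0,-0.01,0,0],[255,0,-0.01,0,0],[255,0,-0.005,0,0],[255,0,0,0,0]]}}

```text
time_s: 5.28
position: [0.4398, 0.1284, 0.0652]
tcp_rot: [[-0.279, 0.96, -0.002], [0.96, 0.279, -0.0], [0.001, -0.002, -1.0]]
force: [0.4, -0.2, -0.4]
opening: 0.008
grasp_force: 0.0
```

```bash
python3 - <<'E'
from h import *
c=calibration('side');p,d=capture('side');cv2.imwrite('pics/s1.png',p[220:400,180:380].repeat(3,0).repeat(3,1))
W=cloud(c,d)
X=np.array([.9608,.2772]);Y=np.array([-.2772,.9608])
m=(W[...,2]>.088)&(W[...,2]<.1);a=W[...,:2]@X;b=W[...,:2]@Y
m&=(a>.5)&(a<.9)&(b>-.06)&(b<.06)
h=np.histogram(a[m],bins=np.arange(.5,.9,.01));print(np.c_[h[1][:-1],h[0]][h[0]>0].T)
for nm,lo,hi in(("red",(0,150,60),(6,255,255)),("blue",(100,150,60),(120,255,255)),("green",(45,100,60),(85,255,255)),("yel",(20,150,100),(35,255,255))):
    for A,ce,k in blobs(p,lo,hi):
        P=onz(c,[ce],.045)[0,:2]
        if abs(P@Y)<.08 and P@X<.8 : print(nm,A,ce,P,P@X,P@Y)
E
```

```text
[[  0.62   0.63   0.64   0.65   0.66   0.67   0.68   0.69   0.7    0.71
    0.72   0.73   0.74   0.75   0.76   0.77   0.78   0.79   0.8    0.81
    0.82]
 [198.   383.   392.   382.   376.   380.   372.   371.   379.   369.
  372.   366.   373.   365.   369.   366.   354.   363.   341.   337.
    4.  ]]
red 654 [381.14678899 332.75840979] [0.32778626 0.08327762] 0.338021591970135 -0.01084921226703209
red 142 [215.69014085 334.02816901] [0.57605942 0.22214224] 0.6150557195004395 0.05375059705515931
blue 105 [221.6        314.76190476] [0.58587711 0.18812082] 0.6150578201195588 0.018341350391060104
green 103 [227.4368932  296.04854369] [0.59570749 0.15341484] 0.6148823490541094 -0.017729142122741876
yel 88 [232.64772727 278.06818182] [0.60623092 0.11886215] 0.6154152606773542 -0.05384445394610804
```

View pics/s1.png

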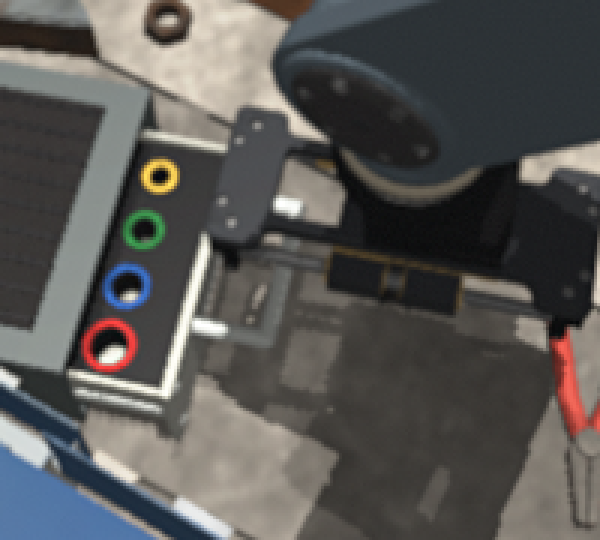

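```bash
python3 - <<'E'
from h import *
s=read_state();c=calibration('wrist');p,d=capture('wrist');cv2.imwrite('pics/w2.png',p)
print(s['position'],s['opening'],s['grasp_force'],s['force'])
K=np.array([[c['fx'],0,c['cx']],[0,c['fy'],c['cy']],[0,0,1]]);R=np.array(c['rotation'])
pts=np.array([s['position'],s['position']+.014*s['tcp_rot'][:,2]])
q=(pts-c['xyz'])@R;print(cv2.projectPoints(q,np.zeros(3),np.zeros(3),K,c['dist_coeffs'])[0][:,0],q)
W=cloud(c,d);X=np.array([.9608,.2772]);Y=np.array([-.2772,.9608])
a=W[...,:2]@X;b=W[...,:2]@Y;m=(W[...,2]>.055)&(W[...,2]<.1)&(a>.42)&(a<.6)&(b<.2)&(b>.01)
h=np.histogram(a[m],bins=np.arange(.42,.6,.005));print(np.c_[h[1][:-1],h[0]][h[0]>0].T)
E
```

```text
[0.44133696 0.12856583 0.06535343] 0.005964310468087793 0.0 [ 0.489382    0.14465534 -0.53755567]
[[275.46797335 245.3400069 ]
 [275.4657739  237.81257783]] [[-0.00022108  0.02225153  0.19579638]
 [-0.00023779  0.01845898  0.20927289]]
[[4.500e-01 4.550e-01 4.600e-01 4.650e-01 5.150e-01 5.200e-01 5.250e-01
  5.300e-01 5.350e-01 5.400e-01 5.450e-01 5.500e-01 5.550e-01 5.600e-01
  5.650e-01 5.700e-01 5.900e-01]
 [7.600e+01 9.400e+01 8.500e+01 6.300e+01 3.400e+01 5.990e+02 3.230e+02
  1.310e+02 1.200e+02 1.190e+02 1.240e+02 1.320e+02 1.230e+02 1.480e+02
  3.944e+03 4.420e+02 9.100e+01]]
```

View pics/w2.png

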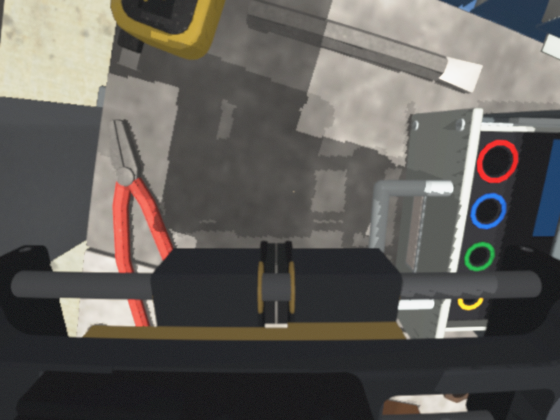

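The drawer did not move: the bar is still at (380,230) and the fingers are shut at (277,260), 65 mm in front of it. I'll go up, return and retry, checking the grip before pulling.

>>> {"name": "send_rows", "arguments": {"plan": [[255,0,0,-0.03,0],[165,0,0,-0.03,0],[165,0,0.02,0,0],[165,0,0.02,0,0],[165,0,0.02,0,0],[165,0,0.005,0,0],[165,0,0,0,0],[165,0,0,0,0],[165,0,0,0.02,0],[165,0,0,0.02,0],[165,0,0,0.02,0],[165,0,0,0.005,0],[165,0,0,0,0],[165,0,0,0,0]]}}

```text
time_s: 6.55
position: [0.5036, 0.1467, 0.0604]
tcp_rot: [[-0.279, 0.96, -0.001], [0.96, 0.279, -0.0], [0.0, -0.001, -1.0]]
force: [0.4, 0.1, 0.2]
opening: 0.349
grasp_force: 0.0
```

>>> {"name": "send_rows", "arguments": {"plan": [[255,0,0,0,0],[255,0,0,0,0],[255,0,0,0,0],[255,0,0,0,0],[255,0,0,0,0],[255,0,0,0,0],[255,0,0,0,0],[255,0,0,0,0]]}}

```text
time_s: 7.22
position: [0.5043, 0.1469, 0.0603]
tcp_rot: [[-0.279, 0.96, -0.0], [0.96, 0.279, 0.0], [0.0, -0.0, -1.0]]
force: [-0.5, 0.1, -0.2]
opening: 0.007
grasp_force: 0.0
```

```bash
python3 - <<'E'
from h import *
p,d=capture('side');q,_=capture('wrist')
a=cv2.resize(p[200:400,180:400],(440,400));b=cv2.resize(q[120:320,180:380],(400,400))
cv2.imwrite('pics/b1.png',np.hstack([a[:, :400],b]))
E
```

```text
(no output)
```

View pics/b1.png

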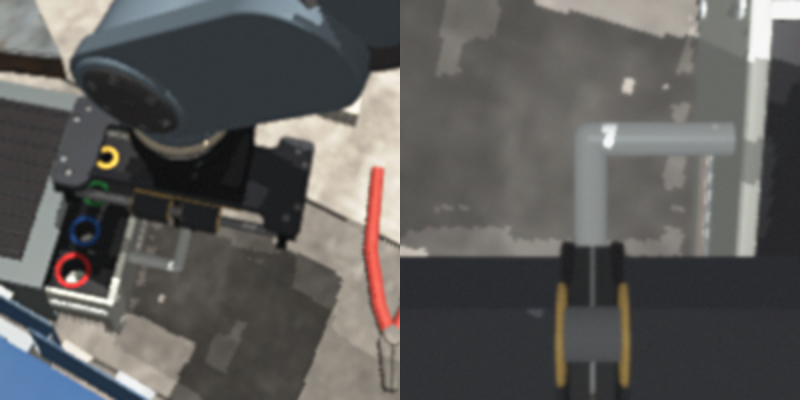

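```bash
python3 - <<'E'
from h import *
np.set_printoptions(precision=4,suppress=True,linewidth=200)
s=read_state();c=calibration('wrist');p,d=capture('wrist');W=cloud(c,d)
T=s['position'];R=s['tcp_rot']
L=(W-T)@R   # tool coords
for r in range(180,262,5): print(r,[tuple(np.round(L[r,k]*1000,1)) for k in (272,276,283)])
E
```

```text
180 [(np.float64(33.2), np.float64(-2.9), np.float64(61.4)), (np.float64(33.4), np.float64(0.4), np.float64(59.9)), (np.float64(33.1), np.float64(6.2), np.float64(61.7))]
185 [(np.float64(74.5), np.float64(-0.0), np.float64(-182.4)), (np.float64(42.9), np.float64(0.3), np.float64(-13.5)), (np.float64(42.8), np.float64(4.3), np.float64(-12.8))]
190 [(np.float64(40.0), np.float64(-2.0), np.float64(-13.7)), (np.float64(40.1), np.float64(0.3), np.float64(-14.1)), (np.float64(40.1), np.float64(4.3), np.float64(-13.9))]
195 [(np.float64(37.0), np.float64(-2.0), np.float64(-13.5)), (np.float64(37.1), np.float64(0.3), np.float64(-13.7)), (np.float64(36.9), np.float64(4.4), np.float64(-12.8))]
200 [(np.float64(34.5), np.float64(-2.0), np.float64(-15.5)), (np.float64(34.0), np.float64(0.3), np.float64(-13.2)), (np.float64(16.2), np.float64(6.3), np.float64(60.9))]
205 [(np.float64(31.2), np.float64(-2.0), np.float64(-14.4)), (np.float64(31.4), np.float64(0.3), np.float64(-15.0)), (np.float64(11.8), np.float64(6.4), np.float64(61.3))]
210 [(np.float64(28.2), np.float64(-2.1), np.float64(-14.3))
[... 1138 characters left out ...]
t64(60.9))]
245 [(np.float64(9.9), np.float64(-2.0), np.float64(-23.8)), (np.float64(9.9), np.float64(0.3), np.float64(-23.8)), (np.float64(9.7), np.float64(4.3), np.float64(-23.2))]
250 [(np.float64(9.5), np.float64(-1.9), np.float64(-30.0)), (np.float64(10.3), np.float64(0.3), np.float64(-32.0)), (np.float64(9.9), np.float64(4.1), np.float64(-31.0))]
255 [(np.float64(10.6), np.float64(-1.8), np.float64(-39.3)), (np.float64(10.0), np.float64(0.3), np.float64(-38.0)), (np.float64(10.3), np.float64(4.0), np.float64(-38.5))]
260 [(np.float64(9.8), np.float64(-1.8), np.float64(-43.8)), (np.float64(10.3), np.float64(0.3), np.float64(-44.8)), (np.float64(9.6), np.float64(3.8), np.float64(-43.2))]
```

>>> {"name": "send_rows", "arguments": {"plan": [[255,0,-0.005,0,0],[255,0,-0.005,0,0],[255,0,0,0,0],[255,0,0,0,0]]}}

```text
time_s: 7.7
position: [0.494, 0.144, 0.0602]
tcp_rot: [[-0.279, 0.96, -0.001], [0.96, 0.279, -0.0], [0.0, -0.001, -1.0]]
force: [-0.3, 0.4, -0.3]
opening: 0.01
grasp_force: 0.0
```

```bash
python3 - <<'E'
from h import *
np.set_printoptions(precision=4,suppress=True,linewidth=200)
s=read_state();c=calibration('wrist');p,d=capture('wrist');W=cloud(c,d)
print(s['position'],s['force'],s['opening'],s['grasp_force'])
T=s['position'];R=s['tcp_rot'];L=(W-T)@R
m=(np.abs(L[...,0]-25)>0)
k=(L[...,0]>.012)&(L[...,0]<.035)&(np.abs(L[...,1])<.03)&(W[...,2]>.05)&(W[...,2]<.09);print('bar y',np.percentile(L[k][:,1],[2,50,98]),k.sum())
q,d=capture('side')
a=cv2.resize(p[180:300,200:360],(640,480),interpolation=cv2.INTER_CUBIC);cv2.imwrite('pics/b2.png',a)
E
```

```text
[0.494  0.144  0.0602] [-0.2526  0.3784 -0.2761] 0.010111856719581976 0.0
bar y [0.0051 0.0098 0.0149] 631
```

View pics/b2.png

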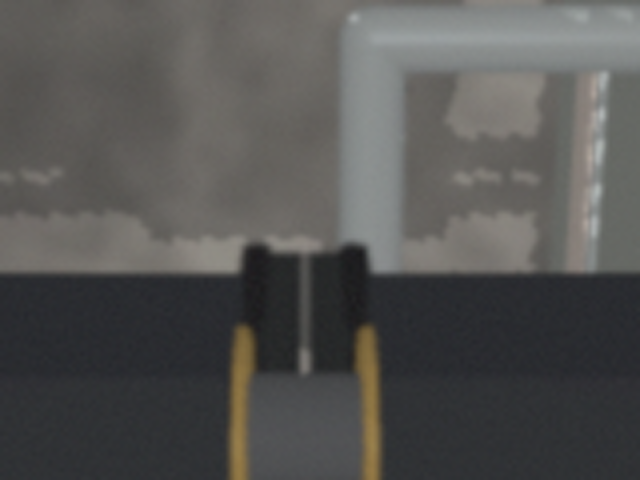

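The side face of the closed fingers ends at tool z ≈ −20 mm, as the depth readings at rows 245 to 260 show. So the real fingertips sit about 34 mm higher than `finger_overhang` says and passed over the bar. I'll measure the tip properly, since everything else depends on it.

```bash
python3 - <<'E'
from h import *
import rig
np.set_printoptions(precision=1,suppress=True,linewidth=200)
print(rig.finger_overhang)
s=read_state();c=calibration('wrist');p,d=capture('wrist');L=(cloud(c,d)-s['position'])@s['tcp_rot']*1000
for r in range(238,250): print(r,L[r,264],L[r,271],L[r,282],L[r,289])
c=calibration('side');p,d=capture('side');L=(cloud(c,d)-s['position'])@s['tcp_rot']*1000
m=(np.abs(L[...,0])<14)&(np.abs(L[...,1])<14)&(L[...,2]>-70)&(L[...,2]<50)
q=L[m];print(len(q),np.histogram(q[:,2],bins=np.arange(-70,55,5)))
E
```

```text
0.014
238 [-17.7 -10.   60.2] [-18.   -3.9  61. ] [-18.2   5.7  61.6] [ 10.4   8.2 -13.8]
239 [-18.7 -10.   60.5] [-18.6  -3.9  60.2] [-19.    5.7  61.2] [  9.9   8.2 -14.3]
240 [-19.9 -10.1  61. ] [-19.7  -3.9  60.6] [-20.    5.7  61.4] [  9.5   8.2 -14.7]
241 [ 11.5  -6.7 -21.6] [-21.1  -3.9  61.8] [-21.1   5.8  61.7] [ 11.6   7.8 -21.7]
242 [ 11.5  -6.6 -23.2] [-21.5  -3.9  60.4] [-21.5   5.7  60.3] [ 11.1   7.8 -22.2]
243 [ 11.5  -6.5 -24.7] [ 10.1  -2.6 -21.3] [ 10.5   3.8 -22.3] [ 11.3   7.7 -24.2]
244 [ 10.9  -6.5 -24.8] [ 10.1  -2.6 -22.7] [ 10.1   3.8 -22.7] [ 11.1   7.7 -25.3]
245 [ 11.7  -6.4 -28.3] [ 10.1  -2.6 -24.3] [ 10.    3.7 -24. ] [ 12.1   7.5 -29.1]
246 [ 11.5  -6.4 -29.3] [ 10.   -2.6 -25.4] [ 10.6   3.7 -26.9] [ 11.9   7.5 -30.2]
247 [ 11.4  -6.3 -30.2] [ 10.   -2.5 -26.9] [  9.6   3.7 -26.1] [ 11.5   7.5 -30.6]
248 [ 11.5  -6.3 -32. ] [ 10.   -2.5 -28.3] [  9.9   3.7 -28.1] [ 11.6   7.4 -32.2]
249 [ 11.3  -6.2 -32.9] [ 10.1  -2.5 -30. ] [ 10.1   3.6 -30.1] [ 11.6   7.3 -33.7]
57 (array([ 9,  0,  0,  0,  0,  5,  1,  5,  4,  4,  8, 20,  1,  0,  0,  0,  0,  0,  0,  0,  0,  0,  0,  0]), array([-70, -65, -60, -55, -50, -45, -40, -35, -30, -25, -20, -15, -10,  -5,   0,   5,  10,  15,  20,  25,  30,  35,  40,  45,  50]))
```

```bash
python3 - <<'E'
from h import *
np.set_printoptions(precision=0,suppress=True,linewidth=200)
s=read_state();c=calibration('wrist');p,d=capture('wrist');L=(cloud(c,d)-s['position'])@s['tcp_rot']*1000
for r in (252,258,270,285,300,315,325,340,360,400): print(r,*[L[r,k] for k in (60,170,230,258,276,330)])
E
```

```text
252 [ -28. -189.   51.] [ 38. -32. -99.] [ 38. -14. -98.] [ 38.  -5. -99.] [ 10.   0. -33.] [ 38.  17. -98.]
258 [ -32. -188.   48.] [  38.  -31. -104.] [  38.  -13. -103.] [  38.   -5. -103.] [ 10.   0. -41.] [  38.   16. -103.]
270 [ -44. -191.   48.] [  38.  -29. -110.] [  38.  -12. -111.] [  36.   -5. -106.] [  4.   0. -44.] [  38.   15. -111.]
285 [  31.  -63. -107.] [  35.  -28. -114.] [  35.  -12. -114.] [  33.   -5. -110.] [  32.    0. -107.] [  35.   14. -114.]
300 [ -83. -208.   61.] [  30.  -28. -113.] [  31.  -12. -114.] [  29.   -5. -111.] [  27.    0. -107.] [  31.   14. -114.]
315 [ 10. -79. -92.] [  26.  -29. -114.] [  27.  -12. -115.] [  23.   -5. -109.] [ -7.   0. -67.] [  26.   15. -114.]
325 [  7. -78. -94.] [  23.  -29. -114.] [  23.  -12. -114.] [  21.   -5. -110.] [-108.    1.   61.] [  24.   15. -115.]
340 [  26.  -52. -124.] [  26.  -25. -123.] [  26.  -11. -123.] [  26.   -4. -123.] [  26.    0. -123.] [  26.   13. -123.]
360 [  26.  -47. -131.] [  26.  -23. -130.] [  26.  -10. -129.] [  26.   -4. -129.] [  26.    0. -130.] [  26.   12. -130.]
400 [  24.  -42. -140.] [  24.  -20. -139.] [  26.   -9. -140.] [  26.   -3. -140.] [  26.    0. -140.] [  26.   10. -140.]
```

>>> {"name": "send_rows", "arguments": {"plan": [[165,0,0,-0.01,0],[165,0,0.005,0,0],[165,0,0.005,0,0],[165,0,0,0,0],[165,0,0,0.01,0],[165,0,0,0.01,0],[165,0,0,0.01,0],[165,0,0,0.005,0],[165,0,0,0.005,0],[165,0,0,0,0],[255,0,0,0,0],[255,0,0,0,0],[255,0,0,0,0],[255,0,0,0,0],[255,0,0,0,0],[255,0,0,0,0]]}}

```text
time_s: 9.28
position: [0.5044, 0.1468, 0.0307]
tcp_rot: [[-0.279, 0.96, 0.0], [0.96, 0.279, -0.0], [-0.0, 0.0, -1.0]]
force: [0.1, -0.9, 1.1]
opening: 0.101
grasp_force: 30.0
```

The grip holds now (8.8 mm, 30 N), and the body's depth agrees that the whole tool sits 34 mm higher than reported. I'll apply this offset from here on. Next I pull the drawer.

>>> {"name": "send_rows", "arguments": {"plan": [[255,0,-0.003,0,0],[255,0,-0.006,0,0],[255,0,-0.008,0,0],[255,0,-0.01,0,0],[255,0,-0.01,0,0],[255,0,-0.01,0,0],[255,0,-0.01,0,0],[255,0,-0.01,0,0],[255,0,-0.01,0,0],[255,0,-0.006,0,0],[255,0,-0.004,0,0],[255,0,0,0,0],[255,0,0,0,0]]}}

```text
time_s: 10.37
position: [0.4193, 0.1218, 0.0306]
tcp_rot: [[-0.28, 0.96, -0.002], [0.96, 0.28, -0.001], [-0.0, -0.002, -1.0]]
force: [0.0, -3.6, 7.8]
opening: 0.1
grasp_force: 30.0
```

>>> {"name": "send_rows", "arguments": {"plan": [[255,0,-0.003,0,0],[255,0,-0.003,0,0],[255,0,0,0,0],[255,0,0,0,0]]}}

```text
time_s: 10.7
position: [0.4142, 0.1203, 0.0306]
tcp_rot: [[-0.28, 0.96, -0.001], [0.96, 0.28, -0.001], [-0.0, -0.001, -1.0]]
force: [-0.1, -4.4, 8.1]
opening: 0.102
grasp_force: 30.0
```

>>> {"name": "send_rows", "arguments": {"plan": [[255,0,-0.003,0,0],[255,0,-0.002,0,0],[255,0,0,0,0],[255,0,0,0,0]]}}

```text
time_s: 11.03
position: [0.4105, 0.1191, 0.0306]
tcp_rot: [[-0.279, 0.96, 0.001], [0.96, 0.279, -0.0], [-0.001, 0.001, -1.0]]
force: [2.3, -3.9, 6.0]
opening: 0.102
grasp_force: 30.0
```

>>> {"name": "send_rows", "arguments": {"plan": [[255,0,-0.003,0,0],[255,0,0,0,0],[255,0,0,0,0]]}}

```text
time_s: 11.28
position: [0.4107, 0.1191, 0.0306]
tcp_rot: [[-0.278, 0.961, 0.007], [0.961, 0.278, 0.001], [-0.001, 0.007, -1.0]]
force: [6.0, 2.3, 2.0]
opening: 0.1
grasp_force: 30.0
```

At the out-stop. I'll release, rise and go to a viewing place beside the stand.

>>> {"name": "send_rows", "arguments": {"plan": [[255,0,0.003,0,0],[165,0,0,0,0],[165,0,0,0,0],[165,0,0,0,0],[165,0,0,-0.02,0],[165,0,0,-0.0417,0],[100,0,0,-0.0417,0],[100,0,0,-0.0417,0],[100,0,0,-0.0417,0],[100,-0.036,0.0036,0,0],[100,-0.036,0.0036,0,0],[100,-0.036,0.0036,0,0],[100,-0.036,0.0036,0,0],[100,-0.036,0.0036,0,0],[100,-0.036,0.0036,0,0],[100,-0.036,0.0036,0,0],[100,-0.036,0.0036,0,0]]}}

```text
time_s: 12.7
position: [0.517, -0.1498, 0.2158]
tcp_rot: [[-0.279, 0.96, -0.003], [0.96, 0.279, 0.002], [0.003, -0.003, -1.0]]
force: [0.7, 0.1, 0.5]
opening: 0.607
grasp_force: 0.0
```

>>> {"name": "send_rows", "arguments": {"plan": [[100,0,0,0,0.1216],[100,0,0,0,0.1216],[100,0,0,0,0.1216],[100,0,0,0,0.1216],[100,0,0,0,0.1216],[100,0,0,0,0.1216],[100,0,0,0,0.1216],[100,0,0,0,0.1216],[100,0,0,0,0.1216],[100,0,0,0,0.1216],[100,0,0,0,0.1216],[100,0,0,0,0.1216],[100,0,0,0,0.1216],[100,0,0,0,0],[100,0,0,0,0],[100,0,0,0,0]]}}

```text
time_s: 14.03
position: [0.5175, -0.1485, 0.2164]
tcp_rot: [[0.962, 0.272, -0.002], [0.272, -0.962, 0.001], [-0.001, -0.001, -1.0]]
force: [0.6, 0.0, -0.4]
opening: 0.609
grasp_force: 0.0
```

```bash
python3 - <<'E'
from h import *
np.set_printoptions(precision=4,suppress=True,linewidth=200)
s=read_state();c=calibration('wrist');p,d=capture('wrist');cv2.imwrite('pics/w3.png',p)
print(s['position'],s['tcp_rot'])
X=np.array([.9608,.2772]);Y=np.array([-.2772,.9608])
cs=calibration('side');ps,ds=capture('side');W=cloud(c,d);Ws=cloud(cs,ds)
for nm,lo,hi in(("red",(0,150,60),(6,255,255)),("red2",(174,150,60),(179,255,255)),("blue",(100,150,60),(120,255,255)),("green",(45,100,60),(85,255,255)),("yel",(20,150,100),(35,255,255))):
  for A,ce,k in blobs(ps,lo,hi,20):
    P=onz(cs,[ce],.045)[0,:2]
    if abs(P@Y)<.08 and .45<P@X<.7 : print('side',nm,A,P,P@X,P@Y)
  for A,ce,k in blobs(p,lo,hi,20):
    if A<4000: print('wrist',nm,A,ce,onz(c,[ce],.0765)[0],np.median(W[k],0))
# white tops: bright, height .07-.085
for n,im,w in(('w',p,W),('s',ps,Ws)):
    k=(w[...,2]>.068)&(w[...,2]<.088)&(w[...,0]>.57)&(w[...,0]<.68)&(w[...,1]>-.28)&(w[...,1]<-.02)
    nl,l,st,ce=cv2.connectedComponentsWithStats(k.astype(np.uint8))
    for i in range(1,nl):
        if st[i,4]>30: q=w[l==i]; print(n,st[i],ce[i],(q.min(0)+q.max(0))/2,np.median(q,0))
E
```

```text
[ 0.5175 -0.1485  0.2164] [[ 0.9623  0.272  -0.0017]
 [ 0.272  -0.9623  0.001 ]
 [-0.0013 -0.0014 -1.    ]]
side red 144 [0.4822 0.1945] 0.5171794479696022 0.05317853805341238
wrist red 191 [369.9267   4.3455] [ 0.7274 -0.1834  0.0765] [ 0.7109 -0.177   0.1135]
wrist red 219 [263.9132  88.4338] [ 0.6239 -0.1053  0.0765] [ 0.6238 -0.1052  0.0763]
wrist red 123 [  5.2602 145.8049] [0.4927 0.1593 0.0765] [0.4825 0.1871 0.045 ]
wrist red 96 [131.2812 245.5833] [0.4147 0.0008 0.0765] [0.3793 0.0258 0.0095]
wrist red 133 [ 71.0752 258.1579] [0.3769 0.0714 0.0765] [0.3336 0.1124 0.0115]
side blue 925 [0.5445 0.1932] 0.5767551937764612 0.03467956225087564
side blue 96 [0.4927 0.1598] 0.5176469813137091 0.016924353286321397
wrist blue 1229 [16.6835 92.8918] [0.5529 0.1495 0.0765] [0.5482 0.1838 0.0369]
wrist blue 203 [380.0296 122.3695] [ 0.6254 -0.2314  0.0765] [ 0.6255 -0.2317  0.0763]
wrist blue 236 [ 25.2373 143.8475] [0.5009 0.1358 0.0765] [0.4917 0.1631 0.0452]
side green 99 [0.5021 0.1255] 0.5172310956689627 -0.01855826624177012
wrist green 217 [ 52.6221 142.9493] [0.5101 0.1044 0.0765] [0.5021 0.1276 0.0451]
side yel 89 [0.5123 0.0913] 0.517556512225103 -0.054249657218432314
wrist yel 198 [ 80.6212 141.803 ] [0.5196 0.0732 0.0765] [0.5131 0.0932 0.045 ]
w [210  63  27  28 591] [223.1438  77.0643] [ 0.6235 -0.0619  0.0735] [ 0.6234 -0.0625  0.0759]
w [252  76  25  27 530] [264.3226  89.1887] [ 0.6237 -0.1056  0.074 ] [ 0.6234 -0.1058  0.0759]
w [365 109  27  27 545] [378.022  122.3266] [ 0.6251 -0.2307  0.0732] [ 0.6251 -0.2296  0.0756]
s [305 132  13  13 122] [311.     137.3525] [ 0.6244 -0.2311  0.0746] [ 0.6228 -0.2294  0.0769]
s [277 173  14  13 136] [283.3529 179.1029] [ 0.6218 -0.1068  0.0746] [ 0.6216 -0.1041  0.0768]
s [267 189  13  13 142] [272.9507 194.9225] [ 0.6213 -0.0617  0.0745] [ 0.6211 -0.06    0.077 ]
```

View pics/w3.png

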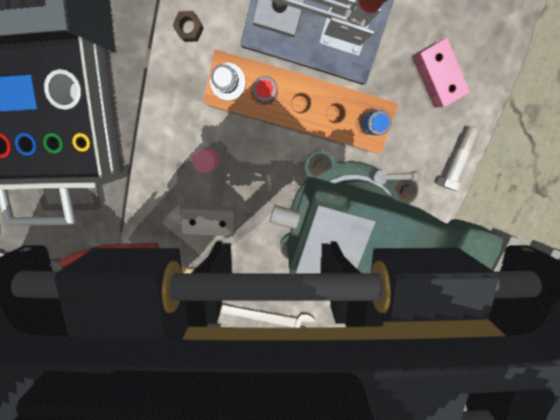

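The wrist view shows the stand with tops at (226,77) white, (264,88) red and (378,122) blue, the parallel at (208,221), and in the drawer the open ring at (62,90) and the blue pocket at (15,93). The lever of the toggle clamp stands close to where the wrist camera would be over the blue gauge, so I turn the hand by half a turn first.

>>> {"name": "send_rows", "arguments": {"plan": [[100,0,0,0,-0.1216],[100,0,0,0,-0.1216],[100,0,0,0,-0.1216],[100,0,0,0,-0.1216],[100,0,0,0,-0.1216],[100,0,0,0,-0.1216],[100,0,0,0,-0.1216],[100,0,0,0,-0.1216],[100,0,0,0,-0.1216],[100,0,0,0,-0.1216],[100,0,0,0,-0.1216],[100,0,0,0,-0.1216],[100,0,0,0,-0.1216],[100,0,0,0,-0.1216],[100,0,0,0,-0.1216],[100,0,0,0,-0.1216],[100,0,0,0,-0.1216],[100,0,0,0,-0.1216],[100,0,0,0,-0.1216],[100,0,0,0,-0.1216]]}}

```text
time_s: 15.8
position: [0.5181, -0.1489, 0.2169]
tcp_rot: [[-0.909, 0.416, -0.0], [0.416, 0.909, 0.0], [0.0, 0.0, -1.0]]
force: [0.6, 0.1, -0.7]
opening: 0.61
grasp_force: 0.0
```

>>> {"name": "send_rows", "arguments": {"plan": [[140,0,0,0,-0.1216],[140,0,0,0,-0.1216],[140,0,0,0,-0.1216],[140,0,0,0,-0.1216],[140,0,0,0,-0.1216],[140,-0.03,-0.0208,0,0],[140,-0.03,-0.0208,0,0],[140,-0.03,-0.0208,0,0],[140,0,0,0,0],[140,0,0,0,0],[140,0,0,0,0]]}}

```text
time_s: 16.72
position: [0.6165, -0.1946, 0.2161]
tcp_rot: [[-0.985, -0.171, -0.002], [-0.171, 0.985, 0.001], [0.002, 0.002, -1.0]]
force: [-0.3, 0.1, 0.1]
opening: 0.453
grasp_force: 0.0
```

>>> {"name": "send_rows", "arguments": {"plan": [[140,-0.0025,-0.0378,0,0],[140,0,0,0.04,0],[140,0,0,0.04,0],[140,0,0,0.03,0],[140,0,0,0,0],[140,0,0,0,0],[140,0,0,0,0]]}}

```text
time_s: 17.3
position: [0.6272, -0.2322, 0.1091]
tcp_rot: [[-0.985, -0.171, 0.002], [-0.171, 0.985, -0.001], [-0.002, -0.002, -1.0]]
force: [0.0, -0.3, -0.3]
opening: 0.454
grasp_force: 0.0
```

>>> {"name": "send_rows", "arguments": {"plan": [[140,0.0016,0.001,0.03,0],[140,0,0,0.025,0],[140,0,0,0.02,0],[140,0,0,0.01,0],[140,0,0,0,0],[140,0,0,0,0],[255,0,0,0,0],[255,0,0,0,0],[255,0,0,0,0],[255,0,0,0,0],[255,0,0,0,0]]}}

```text
time_s: 18.22
position: [0.6257, -0.2318, 0.0236]
tcp_rot: [[-0.985, -0.17, 0.002], [-0.17, 0.985, -0.001], [-0.002, -0.002, -1.0]]
force: [-0.5, 0.1, 6.9]
opening: 0.289
grasp_force: 30.0
```

Blue is gripped (25 mm, 30 N).

>>> {"name": "send_rows", "arguments": {"plan": [[255,0,0,-0.02,0],[255,0,0,-0.04,0],[255,0,0,-0.04,0],[255,0,0,-0.04,0],[255,0,0,-0.04,0],[255,0.0005,0.0379,0,0],[255,0.0005,0.0379,0,0],[255,0.0005,0.0379,0,0],[255,0.0005,0.0379,0,0],[255,0.0005,0.0379,0,0],[255,0.0005,0.0379,0,0],[255,0.0005,0.0379,0,0],[255,0.0005,0.0379,0,0],[255,0.0005,0.0379,0,0],[255,0.0005,0.0379,0,0],[255,0.0005,0.0379,0,0],[255,0,0,0,-0.105],[255,0,0,0,0],[255,0,0,0,0],[255,0,0,0,0]]}}

```text
time_s: 19.88
position: [0.5484, 0.1777, 0.2018]
tcp_rot: [[-0.963, -0.27, -0.0], [-0.27, 0.963, -0.0], [0.0, -0.0, -1.0]]
force: [0.4, 0.1, -1.9]
opening: 0.291
grasp_force: 30.0
```

```bash
python3 - <<'E'
from h import *
np.set_printoptions(precision=4,suppress=True,linewidth=200)
s=read_state();c=calibration('wrist');p,d=capture('wrist');cv2.imwrite('pics/w4.png',p);W=cloud(c,d)
print(s['position'],s['tcp_rot'],s['opening'])
X=np.array([.9608,.2772]);Y=np.array([-.2772,.9608])
for nm,lo,hi in(("red",(0,150,60),(6,255,255)),("blue",(100,150,60),(120,255,255)),("green",(45,100,60),(85,255,255)),("yel",(20,150,100),(35,255,255))):
  for A,ce,k in blobs(p,lo,hi,60):
    (cx,cy),r=cv2.minEnclosingCircle(np.argwhere(k)[:,::-1].astype(np.float32))
    P=onz(c,[(cx,cy)],.045)[0,:2]
    print(nm,A,ce,(cx,cy,r),P,P@X,P@Y,np.median(W[k],0)[2])
E
```

```text
[0.5484 0.1777 0.2018] [[-0.9629 -0.27   -0.0003]
 [-0.27    0.9629 -0.0004]
 [ 0.0004 -0.0003 -1.    ]] 0.29064002119329196
red 958 [203.2923   6.5553] (209.5, 3.0, 51.58740234375) [0.375  0.0593] 0.37668957662859653 -0.04700707157682181 0.011131198174053253
red 201 [308.5124 141.8607] (307.75, 142.375, 13.489100456237793) [0.4819 0.1965] 0.5174631330460991 0.05524245094272584 0.04521801210528992
red 88 [ 24.9886 193.6818] (19.80769157409668, 195.11538696289062, 11.66415786743164) [ 0.6335 -0.1229] 0.5746013512143786 -0.29374019524245015 0.07024392115966499
red 176 [ 12.8523 197.4148] (12.717391014099121, 197.71739196777344, 8.208456993103027) [ 0.6394 -0.132 ] 0.5777403992330302 -0.30409405447404914 0.07631926880031972
blue 178 [275.573  143.2528] (275.09375, 142.984375, 12.165996551513672) [0.4925 0.1615] 0.5179199842437361 0.018677359018293337 0.04513588809102495
blue 1966 [288.2487 194.0132] (288.5, 193.4310302734375, 34.24397277832031) [0.5438 0.1922] 0.5757637771533949 0.03391557996410599 0.03669143417534418
blue 225 [275.8  258.44] (275.5, 270.0, 24.58159637451172) [0.6429 0.2042] 0.6743480436874353 0.01798589328438839 0.24827783164227205
blue 70 [275.5    270.7429] (275.5, 272.0, 10.500100135803223) [0.6456 0.205 ] 0.6771442112651835 0.017965344923551653 0.2546641418443498
green 194 [242.5876 143.5567] (243.21875, 143.4375, 10.92263412475586) [0.5025 0.1272] 0.5181184729009127 -0.01704397116166169 0.04493758860402863
yel 1543 [398.5269  34.0765] (405.5, 22.0, 40.91769790649414) [0.3361 0.2581] 0.3944691095296478 0.1547887131968044 0.03282706256969026
yel 90 [208.3667 146.1667] (210.33999633789062, 144.33999633789062, 8.966218948364258) [0.5134 0.0918] 0.5187072031871788 -0.05408013801034773 0.04509168710715397
```

View pics/w4.png

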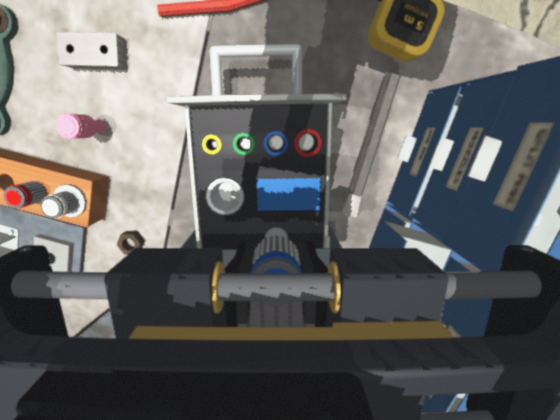

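The wrist view shows the bore rings at (210,144), (243,143), (275,143) and (308,142), the ring gauge at (225,196), the pocket at (288,193), and the blue gauge upright in the jaws, centred at column 275.

>>> {"name": "send_rows", "arguments": {"plan": [[255,0.0292,-0.0002,0,0],[255,0.0291,-0.0002,0,0],[255,0,0,0.04,0],[255,0,0,0.04,0],[255,0,0,0.04,0],[255,0,0,0.015,0],[255,0,0,0,0],[255,0,0,0,0],[255,0,0,0,0],[255,0,0,0,0]]}}

```text
time_s: 20.77
position: [0.4941, 0.1621, 0.0686]
tcp_rot: [[-0.962, -0.272, 0.004], [-0.272, 0.962, 0.0], [-0.004, -0.001, -1.0]]
force: [-0.5, 0.6, -0.6]
opening: 0.29
grasp_force: 30.0
```

>>> {"name": "send_rows", "arguments": {"plan": [[255,0.0017,0,0.005,0],[255,0,0,0.005,0],[255,0,0,0,0],[255,0,0,0.005,0],[255,0,0,0.005,0],[255,0,0,0.005,0],[255,0,0,0,0],[255,0,0,0,0]]}}

```text
time_s: 21.43
position: [0.4915, 0.1617, 0.0415]
tcp_rot: [[-0.962, -0.273, 0.001], [-0.273, 0.962, -0.0], [-0.001, -0.001, -1.0]]
force: [2.3, -1.4, -3.2]
opening: 0.291
grasp_force: 30.0
```

>>> {"name": "send_rows", "arguments": {"plan": [[255,0,0,0.004,0],[255,0,0,0.004,0],[255,0,0,0.003,0],[255,0,0,0.002,0],[255,0,0,0,0],[255,0,0,0,0]]}}

```text
time_s: 21.93
position: [0.4915, 0.1617, 0.0287]
tcp_rot: [[-0.962, -0.273, 0.002], [-0.273, 0.962, -0.0], [-0.001, -0.001, -1.0]]
force: [5.0, -2.7, -4.3]
opening: 0.291
grasp_force: 30.0
```

>>> {"name": "send_rows", "arguments": {"plan": [[255,0,0,0.001,0],[255,0,0,0,0],[140,0,0,0,0],[140,0,0,0,0],[140,0,0,0,0],[140,0,0,-0.02,0],[140,0,0,-0.04,0],[140,0,0,-0.04,0],[140,0,0,-0.04,0],[140,-0.0068,-0.0366,0,0],[140,-0.0068,-0.0366,0,0],[140,-0.0068,-0.0366,0,0],[140,-0.0068,-0.0366,0,0],[140,-0.0068,-0.0366,0,0],[140,-0.0068,-0.0366,0,0],[140,-0.0068,-0.0366,0,0],[140,-0.0068,-0.0366,0,0],[140,0,0,0,0]]}}

```text
time_s: 23.43
position: [0.6254, -0.1113, 0.1672]
tcp_rot: [[-0.963, -0.268, 0.002], [-0.268, 0.963, -0.003], [-0.001, -0.003, -1.0]]
force: [0.5, -0.2, -0.4]
opening: 0.445
grasp_force: 0.0
```

>>> {"name": "send_rows", "arguments": {"plan": [[140,0,0,0,0.1208],[140,0,0,0,0.1208],[140,0,0,0,0.1208],[140,0,0,0,0.1208],[140,0,0,0,0.1208],[140,0,0,0,0.1208],[140,0,0,0,0.1208],[140,0,0,0,0.1208],[140,0,0,0,0.1208],[140,0,0,0,0.1208],[140,0,0,0,0.1208],[140,0,0,0,0.1208],[140,0,0,0,0.1208],[140,0,0,0,0],[140,0,0,0,0],[140,0,0,0,0]]}}

```text
time_s: 24.77
position: [0.622, -0.1044, 0.1674]
tcp_rot: [[-0.276, 0.961, -0.002], [0.961, 0.276, 0.001], [0.001, -0.002, -1.0]]
force: [-0.5, 0.4, -0.1]
opening: 0.451
grasp_force: 0.0
```

```bash
cat > t.py <<'E'
from h import *
import sys
def go(x,y):
    s=read_state();R=s['tcp_rot'];d=np.array([x,y,s['position'][2]])-s['position'];q=R.T@d
    print('pos',np.round(s['position'],4),'yaw',round(np.degrees(np.arctan2(R[1,0],R[0,0])),2),'tx ty',np.round(q[:2],4))
X=np.array([.9608,.2772]);Y=np.array([-.2772,.9608])
def tops(n):  # discs at gauge-top height in drawer
    c=calibration(n);p,d=capture(n);w=cloud(c,d);a=w[...,:2]@X;b=w[...,:2]@Y
    k=((w[...,2]>.06)&(w[...,2]<.10)&(a>.49)&(a<.60)&(np.abs(b)<.075)).astype(np.uint8)
    nl,l,st,ce=cv2.connectedComponentsWithStats(k)
    for i in range(1,nl):
        if st[i,4]>30: q=w[l==i];print(n,'top',st[i,4],'a,b',np.round([np.median(q[:,:2]@X),np.median(q[:,:2]@Y)],4),'z',np.round(np.percentile(q[:,2],[50,90]),4))
    return p
E
python3 - <<'E'
from t import *
go(.6239,-.1055);p=tops('side');cv2.imwrite('pics/s2.png',p)
E
```

```text
pos [ 0.622  -0.1044  0.1674] yaw 106.01 tx ty [-0.0016  0.0015]
side top 245 a,b [0.5146 0.0226] z [0.0812 0.0834]
```

Blue is seated: its top is at 81 mm, as it should be. Now red.

>>> {"name": "send_rows", "arguments": {"plan": [[140,-0.0016,0.0015,0.03,0],[140,0,0,0.035,0],[140,0,0,0.035,0],[140,0,0,0.025,0],[140,0,0,0.0133,0],[140,0,0,0.005,0],[140,0,0,0,0],[140,0,0,0,0],[140,0,0,0,0],[255,0,0,0,0],[255,0,0,0,0],[255,0,0,0,0],[255,0,0,0,0],[255,0,0,0,0]]}}

```text
time_s: 25.98
position: [0.6251, -0.1064, 0.0256]
tcp_rot: [[-0.273, 0.962, 0.001], [0.962, 0.273, -0.001], [-0.001, 0.001, -1.0]]
force: [-1.3, 0.6, 5.2]
opening: 0.291
grasp_force: 30.0
```

>>> {"name": "send_rows", "arguments": {"plan": [[255,0,0,-0.02,0],[255,0,0,-0.04,0],[255,0,0,-0.04,0],[255,0,0,-0.04,0],[255,0.0366,-0.0061,0,0],[255,0.0366,-0.0061,0,0],[255,0.0366,-0.0061,0,0],[255,0.0366,-0.0061,0,0],[255,0.0366,-0.0061,0,0],[255,0.0366,-0.0061,0,0],[255,0.0366,-0.0061,0,0],[255,0.0366,-0.0061,0,0],[255,0.0366,-0.0061,0,0],[255,0,0,0.04,0],[255,0,0,0.03,0],[255,0,0,0,0],[255,0,0,0,0],[255,0,0,0,0],[255,0,0,0,0]]}}

```text
time_s: 27.57
position: [0.4837, 0.1956, 0.0962]
tcp_rot: [[-0.272, 0.962, 0.003], [0.962, 0.272, 0.001], [-0.0, 0.003, -1.0]]
force: [-0.1, -0.0, -0.3]
opening: 0.291
grasp_force: 30.0
```

```bash
python3 - <<'E'
from t import *
go(.4821,.1958)
s=read_state();c=calibration('wrist');p,d=capture('wrist');w=cloud(c,d);print(s['force'],s['opening'])
m=cv2.inRange(cv2.cvtColor(p,cv2.COLOR_BGR2HSV),(0,150,60),(6,255,255))
for A,ce,k in blobs(p,(0,150,60),(6,255,255),30):
    q=np.median(w[k],0);L=(q-s['position'])@s['tcp_rot']
    print(A,ce,q,'tool',np.round(L,4))
E
```

```text
pos [0.4837 0.1956 0.0962] yaw 105.79 tx ty [ 0.0007 -0.0015]
[-0.12829756 -0.00632357 -0.31353778] 0.29102354066418573
245 [272.3755102  214.26122449] [0.47607185 0.20334297 0.04516575] tool [ 0.0096 -0.0054  0.0511]
866 [ 96.7113164  249.77944573] [0.32110345 0.11003169 0.01112247] tool [-0.038  -0.18    0.0845]
235 [276.03829787 256.55319149] [0.47990278 0.20819018 0.14099922] tool [ 0.0132 -0.0001 -0.0448]
137 [275.74452555 269.61313869] [0.48143504 0.20329806 0.14692208] tool [ 0.008   0.0001 -0.0507]
396 [ 98.86616162 318.17424242] [0.33421733 0.02880574 0.01084577] tool [-0.1198 -0.1895  0.0848]
```

>>> {"name": "send_rows", "arguments": {"plan": [[255,0.0007,-0.0013,0.015,0],[255,0,0,0.015,0],[255,0,0,0.005,0],[255,0,0,0.005,0],[255,0,0,0,0],[255,0,0,0.005,0],[255,0,0,0.005,0],[255,0,0,0,0],[255,0,0,0,0]]}}

```text
time_s: 28.37
position: [0.4813, 0.1959, 0.0446]
tcp_rot: [[-0.273, 0.962, 0.001], [0.962, 0.273, -0.0], [-0.0, 0.001, -1.0]]
force: [2.5, -1.6, -3.2]
opening: 0.291
grasp_force: 30.0
```

>>> {"name": "send_rows", "arguments": {"plan": [[255,0,0,0.004,0],[255,0,0,0.004,0],[255,0,0,0.004,0],[255,0,0,0.003,0],[255,0,0,0,0],[255,0,0,0,0],[148,0,0,0,0],[148,0,0,0,0],[148,0,0,0,0],[148,0,0,-0.02,0],[148,0,0,-0.04,0],[148,0,0,-0.04,0],[148,0,0,-0.04,0]]}}

```text
time_s: 29.45
position: [0.4786, 0.1962, 0.17]
tcp_rot: [[-0.273, 0.962, -0.004], [0.962, 0.273, 0.0], [0.001, -0.004, -1.0]]
force: [0.5, -0.4, -0.1]
opening: 0.416
grasp_force: 0.0
```

>>> {"name": "send_rows", "arguments": {"plan": [[140,-0.0359,0.0083,0,0],[140,-0.0359,0.0083,0,0],[140,-0.0359,0.0083,0,0],[140,-0.0359,0.0083,0,0],[140,-0.0359,0.0083,0,0],[140,-0.0359,0.0083,0,0],[140,-0.0359,0.0083,0,0],[140,-0.0359,0.0083,0,0],[140,0,0,0,0],[140,0,0,0,0],[140,0,0,0,0]]}}

```text
time_s: 30.37
position: [0.6213, -0.0611, 0.1685]
tcp_rot: [[-0.273, 0.962, -0.003], [0.962, 0.273, 0.002], [0.003, -0.003, -1.0]]
force: [-1.2, 0.5, -0.7]
opening: 0.45
grasp_force: 0.0
```

```bash
python3 - <<'E'
from t import *
go(.6234,-.0622);p=tops('side');cv2.imwrite('pics/s3.png',p)
E
```

```text
pos [ 0.6213 -0.0611  0.1685] yaw 105.82 tx ty [-0.0016  0.0017]
side top 239 a,b [0.515  0.0228] z [0.081  0.0834]
side top 249 a,b [0.5154 0.0582] z [0.0812 0.0835]
```

Both are seated. Now the taper plug.

>>> {"name": "send_rows", "arguments": {"plan": [[140,-0.0016,0.001,0.03,0],[140,0,0,0.035,0],[140,0,0,0.035,0],[140,0,0,0.025,0],[140,0,0,0.0125,0],[140,0,0,0,0],[140,0,0,0,0],[140,0,0,0,0],[255,0,0,0,0],[255,0,0,0,0],[255,0,0,0,0],[255,0,0,0,0],[255,0,0,0,0]]}}

```text
time_s: 31.5
position: [0.6247, -0.0637, 0.0336]
tcp_rot: [[-0.273, 0.962, 0.001], [0.962, 0.273, -0.001], [-0.001, 0.001, -1.0]]
force: [-1.7, 0.8, 6.4]
opening: 0.289
grasp_force: 30.0
```

```bash
python3 - <<'E'
from h import *
# ring & pocket from w4 picture: stored pose -> recompute from wrist pose at that time unavailable; use side view s3
c=calibration('side');p=cv2.imread('pics/s3.png');X=np.array([.9608,.2772]);Y=np.array([-.2772,.9608])
for A,ce,k in blobs(p,(95,120,50),(125,255,255),150):
    P=onz(c,[ce],.037)[0,:2]
    if A<3000:
        hull=np.argwhere(k)[:,::-1].astype(float);Q=onz(c,hull,.037)[:,:2];a=Q@X;b=Q@Y
        print(A,ce,P,'a',a.min(),a.max(),'b',b.min(),b.max())
s=read_state();print(s['position'])
E
```

```text
979 [239.96731359 328.25229826] [0.54667275 0.19131586] a 0.5577132370604327 0.5988924955829281 b -0.006531832920472481 0.06846056223392681
345 [169.77101449 346.41449275] [0.63576558 0.27591117] a 0.6187279694720187 0.7583056420378907 b 0.06525650666654882 0.11005993672540185
460 [239.26086957 396.17608696] [0.48863957 0.28784716] a 0.474273360731407 0.6254819697133083 b 0.11544718995701671 0.16257368137650338
294 [ 97.71428571 411.69047619] [0.67438894 0.41435372] a 0.7405213084344988 0.790574765564794 b 0.192551491985194 0.22741865515346646
[ 0.62470911 -0.06368423  0.03356605]
```

>>> {"name": "send_rows", "arguments": {"plan": [[255,0,0,-0.02,0],[255,0,0,-0.04,0],[255,0,0,-0.04,0],[255,0,0,-0.04,0],[255,0,0,-0.025,0],[255,0.0343,-0.0013,0,0],[255,0.0343,-0.0013,0,0],[255,0.0343,-0.0013,0,0],[255,0.0343,-0.0013,0,0],[255,0,0,0,0],[255,0,0,0,0],[255,0,0,0,0],[255,0,0,0,0]]}}

```text
time_s: 32.58
position: [0.5823, 0.0661, 0.1971]
tcp_rot: [[-0.272, 0.962, 0.001], [0.962, 0.272, -0.0], [-0.001, 0.0, -1.0]]
force: [-0.1, -0.7, -1.5]
opening: 0.29
grasp_force: 30.0
```

```bash
python3 - <<'E'
from t import *
s=read_state();c=calibration('wrist');p,d=capture('wrist');w=cloud(c,d);cv2.imwrite('pics/w5.png',p)
print(s['position'])
a=w[...,:2]@X;b=w[...,:2]@Y
for A,ce,k in blobs(p,(95,120,50),(125,255,255),150):
    z=np.median(w[k][:,2])
    if abs(z-.037)<.01:
        Q=onz(c,np.argwhere(k)[:,::-1].astype(float),.037)[:,:2];qa,qb=Q@X,Q@Y
        print('pocket',A,ce,qa.min(),qa.max(),qb.min(),qb.max(),cv2.minAreaRect((np.c_[qa,qb]*1000).astype(np.float32)))
# ring: points near z .048 bounded
k=(w[...,2]>.0465)&(w[...,2]<.056)&(a>.54)&(a<.62)&(b<-.005)&(b>-.075)
q=np.c_[a[k],b[k]]*1000;print('ring top',k.sum(),q.min(0),q.max(0),cv2.minEnclosingCircle(q.astype(np.float32)))
E
```

```text
[0.58232472 0.06614041 0.19707726]
pocket 2806 [275.40983607  71.59836066] 0.5579512654295671 0.5987716170154364 -0.0034955021362234173 0.07206809324017861 ((578.3265380859375, 34.3350715637207), (40.67374038696289, 75.58277130126953), 0.1779392957687378)
ring top 607 [540.28312131 -74.97182094] [619.66017473  -5.12029911] ((580.2019653320312, -43.75047302246094), 50.01651382446289)
```

View pics/w5.png

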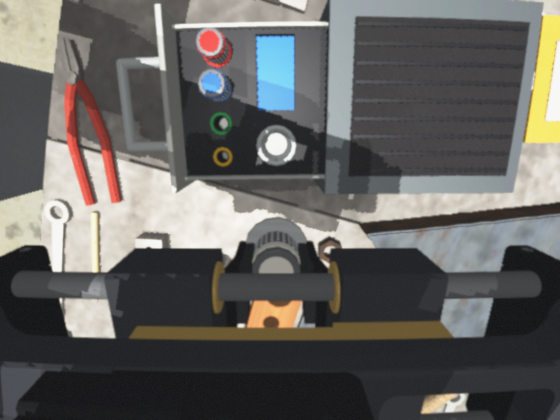

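The view shows the pocket at (275,72), the ring gauge at (276,145), red and blue seated in their bores at (210,42) and (212,83), and the taper plug in the jaws at column 276.

```bash
python3 - <<'E'
from t import *
p=cv2.imread('pics/w5.png');c=calibration('wrist')
g=cv2.cvtColor(p,cv2.COLOR_BGR2GRAY)[115:178,245:310];g=cv2.resize(g,None,fx=4,fy=4,interpolation=cv2.INTER_CUBIC)
H=cv2.HoughCircles(g,cv2.HOUGH_GRADIENT_ALT,1.5,10,param1=200,param2=.7,minRadius=35,maxRadius=100)
for x,y,r in H[0]:
    u=(245+x/4-.375,115+y/4-.375);P=onz(c,[u],.048)[0];print(u,r/4,P,P[:2]@X,P[:2]@Y, 'radius mm',r/4*(c['xyz'][2]-.048)/c['fx']*1000)
E
```

```text
(np.float32(276.125), np.float32(143.875)) 20.050179 [0.56726579 0.12219538 0.048     ] 0.5789015272599352 -0.039840759752479325 radius mm 22.425330776923886
(np.float32(276.125), np.float32(143.875)) 11.021976 [0.56726579 0.12219538 0.048     ] 0.5789015272599352 -0.039840759752479325 radius mm 12.327644256801069
```

>>> {"name": "send_rows", "arguments": {"plan": [[255,0.0282,0.0002,0,0],[255,0.0283,0.0002,0,0],[255,0,0,0.04,0],[255,0,0,0.04,0],[255,0,0,0.035,0],[255,0,0,0,0],[255,0,0,0,0],[255,0,0,0,0]]}}

```text
time_s: 33.3
position: [0.5686, 0.1209, 0.0836]
tcp_rot: [[-0.272, 0.962, 0.003], [0.962, 0.272, 0.0], [-0.001, 0.003, -1.0]]
force: [0.2, -0.2, -0.8]
opening: 0.292
grasp_force: 30.0
```

>>> {"name": "send_rows", "arguments": {"plan": [[255,0,-0.001,0.01,0],[255,0,0,0.008,0],[255,0,0,0.006,0],[255,0,0,0.006,0],[255,0,0,0.005,0],[255,0,0,0.004,0],[255,0,0,0.002,0],[255,0,0,0,0],[255,0,0,0,0],[255,0,0,0,0]]}}

```text
time_s: 34.13
position: [0.5668, 0.1211, 0.0416]
tcp_rot: [[-0.273, 0.962, 0.002], [0.962, 0.273, -0.0], [-0.001, 0.002, -1.0]]
force: [2.1, -2.0, 2.0]
opening: 0.294
grasp_force: 30.0
```

>>> {"name": "send_rows", "arguments": {"plan": [[255,0,0,0.0005,0],[140,0,0,0,0],[140,0,0,0,0],[140,0,0,0,0],[140,0,0,-0.02,0],[140,0,0,-0.04,0],[140,0,0,-0.04,0],[100,0,0,-0.03,0],[100,-0.0303,-0.0242,0,0],[100,-0.0303,-0.0242,0,0],[100,-0.0303,-0.0242,0,0],[100,-0.0303,-0.0242,0,0],[100,-0.0303,-0.0242,0,0],[100,-0.0303,-0.0242,0,0],[100,-0.0303,-0.0242,0,0],[100,0,0,0,0],[100,0,0,0,0],[100,0,0,0,0]]}}

```text
time_s: 35.63
position: [0.4603, -0.1284, 0.1704]
tcp_rot: [[-0.272, 0.962, -0.001], [0.962, 0.272, 0.001], [0.001, -0.0, -1.0]]
force: [-0.2, 0.5, 0.1]
opening: 0.606
grasp_force: 0.0
```

```bash
python3 - <<'E'
from t import *
tops('side')
s=read_state();c=calibration('wrist');p,d=capture('wrist');w=cloud(c,d);cv2.imwrite('pics/w6.png',p);print(s['position'])
k=((w[...,2]>.019)&(w[...,2]<.031)&(w[...,0]>.36)&(w[...,0]<.56)&(w[...,1]>-.16)&(w[...,1]<.05)).astype(np.uint8)
nl,l,st,ce=cv2.connectedComponentsWithStats(k)
for i in range(1,nl):
    if st[i,4]>200:
        uv=np.argwhere(l==i)[:,::-1].astype(float);Q=onz(c,uv,.025)[:,:2]
        print(st[i],ce[i],cv2.minAreaRect((Q*1000).astype(np.float32)),np.median(w[l==i],0))
E
```

```text
side top 241 a,b [ 0.575  -0.0341] z [0.0834 0.0862]
side top 243 a,b [0.5154 0.0225] z [0.0812 0.0835]
side top 251 a,b [0.5158 0.0585] z [0.0815 0.0835]
[ 0.46058482 -0.12786456  0.17042365]
[ 261  112   36   67 2083] [277.99087854 144.48535766] ((447.6193542480469, -72.56010437011719), (35.006446838378906, 69.16338348388672), 12.50989055633545) [ 0.44741477 -0.071199    0.02462556]
```

View pics/w6.png

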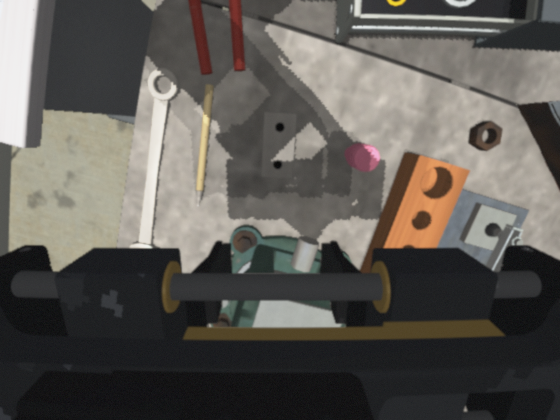

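Taper is home too (top at 84 mm). The block was not disturbed; it lies at (278,144) in the image, centre (0.4476, −0.0726), yaw 12.5°.

>>> {"name": "send_rows", "arguments": {"plan": [[100,0.0283,0.0012,0,0],[100,0.0284,0.0013,0,0],[100,0,0,0.04,0.058],[100,0,0,0.04,0],[100,0,0,0.03,0],[100,0,0,0,0],[100,0,0,0,0],[100,0,0,0,0]]}}

```text
time_s: 36.4
position: [0.4486, -0.0732, 0.0616]
tcp_rot: [[-0.218, 0.976, 0.001], [0.976, 0.218, -0.0], [-0.001, 0.001, -1.0]]
force: [-0.2, -0.2, 0.7]
opening: 0.607
grasp_force: 0.0
```

```bash
python3 -c "
from t import *
go(.4476,-.0726)"
```

```text
pos [ 0.4486 -0.0732  0.0616] yaw 102.62 tx ty [ 0.0008 -0.0009]
```

>>> {"name": "send_rows", "arguments": {"plan": [[100,0.0008,-0.0008,0.02,0],[100,0,0,0.02,0],[100,0,0,0.015,0],[100,0,0,0.01,0],[100,0,0,0.005,0],[100,0,0,0,0],[100,0,0,0,0],[255,0,0,0,0],[255,0,0,0,0],[255,0,0,0,0],[255,0,0,0,0],[255,0,0,0,0],[255,0,0,0,0]]}}

```text
time_s: 37.48
position: [0.4474, -0.0733, -0.0088]
tcp_rot: [[-0.217, 0.976, 0.002], [0.976, 0.217, -0.001], [-0.001, 0.002, -1.0]]
force: [1.2, 1.2, 5.8]
opening: 0.399
grasp_force: 30.0
```

>>> {"name": "send_rows", "arguments": {"plan": [[255,0,0,-0.02,0],[255,0,0,-0.04,0],[255,0,0,-0.04,0],[255,0,0,-0.04,0],[255,0,0,-0.03,0],[255,0.034,0.022,0,0],[255,0.034,0.022,0,0],[255,0.034,0.022,0,0],[255,0.034,0.022,0,0],[255,0.034,0.022,0,0],[255,0.034,0.022,0,0],[255,0.034,0.022,0,0],[255,0,0,0,-0.062],[255,0,0,0.04,0],[255,0,0,0.02,0],[255,0,0,0,0],[255,0,0,0,0],[255,0,0,0,0]]}}

```text
time_s: 38.98
position: [0.5458, 0.1925, 0.101]
tcp_rot: [[-0.277, 0.961, 0.0], [0.961, 0.277, 0.0], [-0.0, 0.0, -1.0]]
force: [0.6, -0.4, -4.2]
opening: 0.396
grasp_force: 30.0
```

```bash
python3 - <<'E'
from t import *
go(.5463,.1926)
s=read_state();print(s['opening'],s['force'])
c=calibration('wrist');p,d=capture('wrist');w=cloud(c,d);L=(w-s['position'])@s['tcp_rot']*1000
k=(np.abs(L[...,1])<40)&(L[...,2]<-10)&(L[...,2]>-20)&(L[...,0]>12)&(L[...,0]<60);q=L[k]
print('block top in tool: n',k.sum(),q.min(0),q.max(0))
# plane tilt of block top
A=np.c_[q[:,:2],np.ones(len(q))];print(np.linalg.lstsq(A,q[:,2],rcond=None)[0])
E
```

```text
pos [0.5458 0.1925 0.101 ] yaw 106.06 tx ty [-0.0001  0.0005]
0.39599167639310184 [ 0.57847361 -0.38566398 -4.20060242]
block top in tool: n 220 [ 35.10429001 -16.97976221 -19.93089952] [ 35.77570381  16.96998312 -10.53401679]
[-0.47480349  0.00445411  1.27586632]
```

>>> {"name": "send_rows", "arguments": {"plan": [[255,0,0.0005,0.025,0],[255,0,0,0.02,0],[255,0,0,0.01,0],[255,0,0,0.005,0],[255,0,0,0,0],[255,0,0,0,0],[255,0,0,0.003,0],[255,0,0,0.003,0],[255,0,0,0.003,0],[255,0,0,0,0],[255,0,0,0,0]]}}

```text
time_s: 39.95
position: [0.5457, 0.1928, 0.0316]
tcp_rot: [[-0.277, 0.961, -0.0], [0.961, 0.277, -0.0], [0.0, -0.0, -1.0]]
force: [-0.4, -0.1, -4.5]
opening: 0.398
grasp_force: 30.0
```

Underside at 40 mm with no contact, so the block is inside the pocket.

>>> {"name": "send_rows", "arguments": {"plan": [[255,0,0,0.002,0],[255,0,0,0.002,0],[255,0,0,0,0],[255,0,0,0,0],[255,0,0,0,0]]}}

```text
time_s: 40.37
position: [0.5467, 0.193, 0.0282]
tcp_rot: [[-0.277, 0.961, 0.002], [0.961, 0.277, 0.0], [-0.0, 0.002, -1.0]]
force: [0.1, 1.3, 1.2]
opening: 0.399
grasp_force: 30.0
```

>>> {"name": "send_rows", "arguments": {"plan": [[132,0,0,0,0],[132,0,0,0,0],[132,0,0,0,0],[132,0,0,0,0],[132,0,0,-0.015,0],[132,0,0,-0.03,0],[132,0,0,-0.04,0],[132,0,0,-0.03,0],[165,-0.0083,-0.0379,0,0],[165,-0.0083,-0.0379,0,0],[165,-0.0083,-0.0379,0,0],[165,-0.0083,-0.0379,0,0],[165,0,0,0,0],[165,0,0,0,0],[165,0,0,0,0]]}}

```text
time_s: 41.62
position: [0.4106, 0.1188, 0.1431]
tcp_rot: [[-0.276, 0.961, 0.002], [0.961, 0.276, 0.0], [-0.001, 0.002, -1.0]]
force: [0.2, -0.1, 0.7]
opening: 0.353
grasp_force: 0.0
```

```bash
python3 - <<'E'
from t import *
p=tops('side');c=calibration('side');_,d=capture('side');w=cloud(c,d);a=w[...,:2]@X;b=w[...,:2]@Y
cv2.imwrite('pics/s4.png',cv2.resize(p[220:400,180:340],(640,720))[:600])
m=(a>.562)&(a<.594)&(b>.002)&(b<.065)&(w[...,2]>.05);q=np.c_[a[m],b[m],w[m][:,2]]
print('block z',np.percentile(q[:,2],[5,50,95]),len(q))
A=np.c_[q[:,:2]-q[:,:2].mean(0),np.ones(len(q))];print('tilt',np.linalg.lstsq(A,q[:,2],rcond=None)[0])
go(.4110,.1194)
E
```

```text
side top 245 a,b [ 0.5752 -0.034 ] z [0.0833 0.0861]
side top 789 a,b [0.5783 0.036 ] z [0.0627 0.0645]
side top 240 a,b [0.516  0.0228] z [0.0811 0.0836]
side top 255 a,b [0.5162 0.0585] z [0.0812 0.0836]
block z [0.06031969 0.06280973 0.06476631] 674
tilt [0.00281633 0.00408797 0.06273641]
pos [0.4115 0.1191 0.143 ] yaw 106.09 tx ty [ 0.0004 -0.0004]
```

View pics/s4.png

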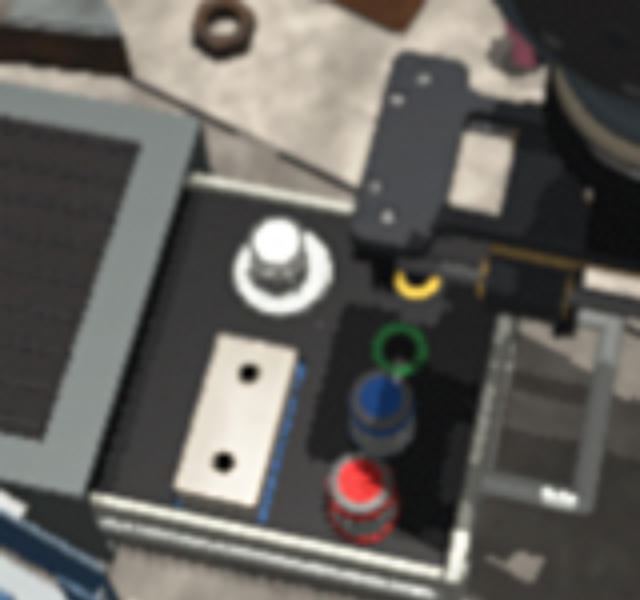

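Everything is seated: the block is flat with its top at 62 mm, the plugs are home, and the taper plug's flange is on the ring. Now I grip the handle and close.

>>> {"name": "send_rows", "arguments": {"plan": [[165,0,0,0.03,0],[165,0,0,0.03,0],[165,0,0,0.03,0],[165,0,0,0.0124,0],[165,0,0,0.01,0],[165,0,0,0,0],[165,0,0,0,0],[255,0,0,0,0],[255,0,0,0,0],[255,0,0,0,0],[255,0,0,0,0],[255,0,0,0,0]]}}

```text
time_s: 42.72
position: [0.4106, 0.119, 0.0309]
tcp_rot: [[-0.277, 0.961, 0.003], [0.961, 0.277, 0.0], [-0.001, 0.003, -1.0]]
force: [0.4, 1.0, 2.7]
opening: 0.102
grasp_force: 30.0
```

>>> {"name": "send_rows", "arguments": {"plan": [[255,0,0.002,0,0],[255,0,0.004,0,0],[255,0,0.006,0,0],[255,0,0.007,0,0],[255,0,0.007,0,0],[255,0,0.007,0,0],[255,0,0.007,0,0],[255,0,0.007,0,0],[255,0,0.007,0,0],[255,0,0.007,0,0],[255,0,0.007,0,0],[255,0,0.007,0,0],[255,0,0.007,0,0],[255,0,0.007,0,0],[255,0,0.007,0,0],[255,0,0.007,0,0],[255,0,0.006,0,0],[255,0,0.004,0,0],[255,0,0.002,0,0],[255,0,0,0,0]]}}

```text
time_s: 44.38
position: [0.5206, 0.1515, 0.0309]
tcp_rot: [[-0.277, 0.961, 0.001], [0.961, 0.277, 0.001], [0.001, 0.002, -1.0]]
force: [-0.1, 2.8, 4.0]
opening: 0.101
grasp_force: 30.0
```

>>> {"name": "send_rows", "arguments": {"plan": [[255,0,0.004,0,0],[255,0,0.004,0,0],[255,0,0.004,0,0],[255,0,0.004,0,0],[255,0,0.003,0,0],[255,0,0.002,0,0],[255,0,0.002,0,0],[255,0,0.0015,0,0],[255,0,0.0015,0,0],[255,0,0.0015,0,0],[255,0,0.0015,0,0],[255,0,0.0015,0,0],[255,0,0.0015,0,0]]}}

```text
time_s: 45.47
position: [0.5436, 0.1584, 0.0308]
tcp_rot: [[-0.278, 0.96, -0.014], [0.96, 0.278, -0.003], [0.001, -0.014, -1.0]]
force: [-12.2, -3.9, 17.3]
opening: 0.104
grasp_force: 30.0
```

>>> {"name": "send_rows", "arguments": {"plan": [[255,0,0.0015,0,0],[255,0,0.0015,0,0],[255,0,0.0015,0,0],[255,0,0.0015,0,0],[255,0,0,0,0],[255,0,0,0,0]]}}

```text
time_s: 45.97
position: [0.5543, 0.1615, 0.031]
tcp_rot: [[-0.277, 0.961, -0.004], [0.961, 0.277, 0.0], [0.001, -0.004, -1.0]]
force: [-3.7, 0.8, 9.3]
opening: 0.107
grasp_force: 30.0
```

It has moved 150 mm in all and snapped in. I'll nudge it slightly, release and back off.

>>> {"name": "send_rows", "arguments": {"plan": [[255,0,0.001,0,0],[255,0,0,0,0],[255,0,0,0,0],[190,0,0,0,0],[165,0,0,0,0],[165,0,0,0,0],[165,0,0,0,0],[165,0,0,-0.01,0],[165,0,0,-0.02,0],[165,0,0,-0.03,0],[165,0,-0.02,-0.03,0],[165,0,-0.03,-0.02,0],[165,0,-0.03,0,0],[165,0,-0.03,0,0],[165,0,0,0,0],[165,0,0,0,0]]}}

```text
time_s: 47.3
position: [0.4502, 0.1309, 0.141]
tcp_rot: [[-0.277, 0.961, -0.0], [0.961, 0.277, -0.0], [0.0, -0.0, -1.0]]
force: [1.2, 0.3, -0.5]
opening: 0.351
grasp_force: 0.0
```

```bash
python3 - <<'E'
from t import *
s=read_state();print(s['time_s'],s['position'],s['force'],s['opening'])
p,d=capture('side');cv2.imwrite('pics/s5.png',cv2.resize(p[200:400,60:340],(784,560)))
c=calibration('side');w=cloud(c,d);a=w[...,:2]@X;b=w[...,:2]@Y
m=(w[...,2]>.065)&(w[...,2]<.087)&(a>.5)&(a<.66)&(np.abs(b)<.08)
h=np.histogram(a[m],bins=np.arange(.5,.66,.005));print(np.c_[h[1][:-1],h[0]][h[0]>0].T)
c=calibration('wrist');p,d=capture('wrist');w=cloud(c,d);a=w[...,:2]@X;b=w[...,:2]@Y
m=(w[...,2]>.065)&(w[...,2]<.087)&(a>.5)&(a<.66)&(np.abs(b)<.08)
h=np.histogram(a[m],bins=np.arange(.5,.66,.005));print(np.c_[h[1][:-1],h[0]][h[0]>0].T)
E
```

```text
47.3 [0.45015314 0.13087252 0.14096609] [ 1.17727575  0.29955667 -0.51450736] 0.35122602180637946
[[  0.57    0.575   0.58    0.585   0.59    0.595   0.6     0.605   0.61
    0.615   0.62    0.625]
 [101.    125.     49.     22.     31.     34.     33.     31.     31.
  267.    244.     11.   ]]
[[5.700e-01 5.750e-01 5.800e-01 5.850e-01 5.900e-01 5.950e-01 6.000e-01
  6.050e-01 6.100e-01 6.150e-01 6.200e-01 6.250e-01]
 [4.460e+02 4.650e+02 1.540e+02 6.900e+01 6.400e+01 6.900e+01 6.800e+01
  6.900e+01 6.800e+01 1.371e+03 1.051e+03 3.100e+01]]
```

View pics/s5.png

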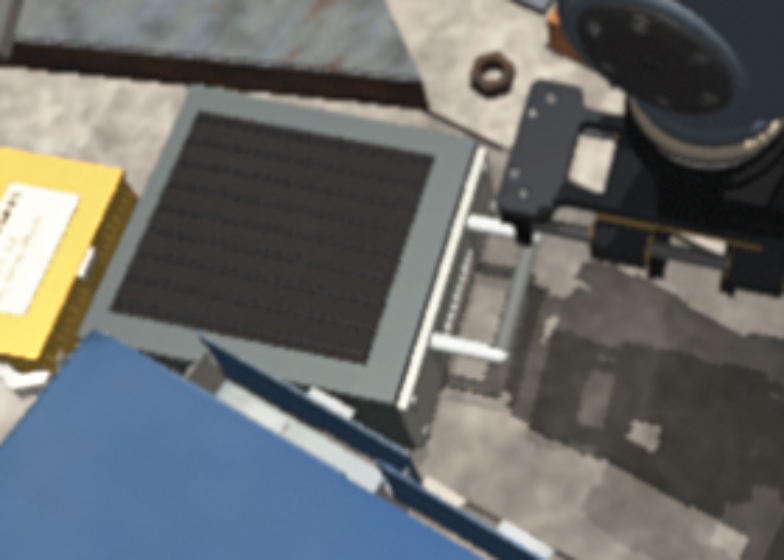

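The picture shows the drawer fully closed against the case front, at about (445,280), with the hand clear of it.

```bash
python3 -c "
from rig import hand_in
print(hand_in())"
```

```text
the job is handed in; nothing more can be done
None
```

The job is handed in at about 47 s: the two gauges present (16 blue, 19 red), the taper plug and the parallel block are all at their seats, the drawer is closed with its catch snapped in, and the hand is clear.

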